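# Unload a carousel drying cabinet behind its drop guard and nest the cups

### The job

Pull up the drop guard of the little drying cabinet by its lift bar and hook the bar's slot pin into the notch so that the guard stays up by itself; then turn the carousel to bring out every white cup and nest them, upright and fully seated, in one stack in the white cup that already stands on the round wooden bat, which stays on the bat. Leave the terracotta cup standing on the carousel, turn it back inside behind the guard, and last of all unhook the bar and lower the guard fully, without letting it drop. Do not disturb the green tumbler, the clay stamp and the tape roll.

Things in the scene. Friction and masses are not known exactly. Their poses are not given: they have to be found in the camera images.
- cabinet: Grey drying cabinet, fixed, 200 mm deep, 360 mm wide. Origin on the table on the carousel's axis; x points into the cabinet, away from the robot. Walls and a clear roof (143 mm high) cover all behind x = -20 mm; the guard slides at x = -30 mm between posts at y = +-171 mm, 240 mm high; a cross rail joins them at x = -8, z = 216 to 236 mm. In front of the guard the carousel is open.
- notch (a point): Middle of the notch floor in the red latch plate (8 mm thick in y), which sticks out of the cross rail to cabinet x = -50 mm; this point is at cabinet x = -37.8, y = 0, z = 235.6 mm. The notch opens upward and is 12 mm wide in x; its front lip, on the robot's side, is 6 mm thick and rises 8 mm above the floor, its back stop 14 mm. Axes as the cabinet's.
- guard (a joint): Height of the clear, yellow-edged drop guard above its down position, m: 0 = down, at most 0.085; hooked about 0.055. Only the hooked bar holds it up. Guard and bar weigh about 0.5 kg. Down, its lower edge is 79 mm above the table: the carousel's pegs pass under it but cups do not; hooked up, cups pass with 30 mm to spare.
- bar (a joint): Lean of the slotted lift bar about its hinge, rad. The hinge lies along y at cabinet x = -45 mm, 125 mm above the table when the guard is down. 0 = upright, positive = leaning away from the robot; range -0.25 to 0.40. Left alone it falls to -0.25 (towards the robot), where its pin passes clear in front of the latch plate; hooked it reads about 0.12.
- bar_grip (a point): Middle of the black T-handle on top of the lift bar: a round bar 18 mm thick, 34 mm long along the cabinet's y with flat ends, 110 mm from the hinge, on a neck 14 mm wide in y. Grip it by its two ends (along y): at rest the latch plate's nose is 13 mm behind it. It leans with the bar and may turn between the fingers.
- bar_pin (a point): Middle of the 8 mm cross pin at the top of the bar's 20 mm wide slot, 60 mm from the hinge; the slot below straddles the latch plate. To hook: lift until the pin is over 12 mm above the notch floor (guard about 0.072), lean the bar back until the pin is over the notch, lower until it rests there, 4 mm above notch. To unhook: lift 14 mm, lean fully forward, lower.
- carousel: Round aluminium turntable, radius 150 mm, top 30 mm above the table, turning about the cabinet's z axis. Five round rubber places (radius 31 mm, top at 32 mm) lie on a circle of 110 mm radius, 72 degrees apart. Origin on the axis at table height. Turns both ways (about two turns each) and stays where it is left (about 0.4 N at a peg).
- peg0 (a point): Top centre of a red upright peg on the carousel, 12 mm thick, 44 mm high (top 74 mm above the table), 135 mm from the axis, midway between two places; grip or push it to turn the carousel. Cups beside it are 72 mm high.
- peg1 (a point): Top centre of a red upright peg on the carousel, 12 mm thick, 44 mm high (top 74 mm above the table), 135 mm from the axis, midway between two places; grip or push it to turn the carousel. Cups beside it are 72 mm high.
- peg2 (a point): Top centre of a red upright peg on the carousel, 12 mm thick, 44 mm high (top 74 mm above the table), 135 mm from the axis, midway between two places; grip or push it to turn the carousel. Cups beside it are 72 mm high.
- peg3 (a point): Top centre of a red upright peg on the carousel, 12 mm thick, 44 mm high (top 74 mm above the table), 135 mm from the axis, midway between two places; grip or push it to turn the carousel. Cups beside it are 72 mm high.
- peg4 (a point): Top centre of a red upright peg on the carousel, 12 mm thick, 44 mm high (top 74 mm above the table), 135 mm from the axis, midway between two places; grip or push it to turn the carousel. Cups beside it are 72 mm high.
- white_cup_1: White tapered stacking cup, outer diameter 43 mm at the foot and 67 mm at the rim, 72 mm high, wall 3 mm, inner floor 28 mm above its underside, 110 g. Origin at the centre of the underside, z up. Starts upright on a carousel place. Fully nested it sits 28 mm higher than the cup that it stands in. May be absent.
- white_cup_2: White tapered stacking cup, outer diameter 43 mm at the foot and 67 mm at the rim, 72 mm high, wall 3 mm, inner floor 28 mm above its underside, 110 g. Origin at the centre of the underside, z up. Starts upright on a carousel place. Fully nested it sits 28 mm higher than the cup that it stands in. May be absent.
- white_cup_3: White tapered stacking cup, outer diameter 43 mm at the foot and 67 mm at the rim, 72 mm high, wall 3 mm, inner floor 28 mm above its underside, 110 g. Origin at the centre of the underside, z up. Starts upright on a carousel place. Fully nested it sits 28 mm higher than the cup that it stands in. May be absent.
- base_cup: White cup of the same shape, standing on the wooden bat: the foot of the stack. Origin at the centre of the underside, z up. It is loose.
- terracotta_cup: Orange-brown cup of the same shape and size on a carousel place; it stays on the carousel. Origin at the centre of the underside, z up.
- bat: Round wooden bat, radius 90 mm, 14 mm thick, lying fixed on the table; origin at the centre of its underside.
- green_tumbler: Green tumbler, 65 mm wide, 84 mm high, bystander; origin at the centre of its underside.
- clay_stamp: Small pinkish clay stamp, 23 mm wide, 50 mm high, bystander; origin at the centre of its underside.
- masking_tape: Roll of tape lying flat, 96 mm wide, 25 mm high, bystander; origin at the centre of its underside.
There are look-alikes about, which are no part of the job. What is shaped like the base_cup but yellow is not meant.

How it is judged (in metres and radians):
On the way, in this order (a step that is already met when the one before it is completed fails the run):
1. the guard is up and stays up by itself, its bar's pin resting in the notch, fingers off it (value of joint guard between 0.048 and 0.062 m and value of joint bar above 0.02 rad and contact force between bar and cabinet above 1 N and contact force between the fingers and guard below 0.2 N), for 0.3 s.
2. every white cup is nested in the stack on the bat while the guard is still hooked up (all of step 1 and horizontal distance between each of white_cup_1, white_cup_2, white_cup_3 and base_cup below 0.007 m and angle between each of white_cup_1, white_cup_2, white_cup_3, base_cup's own z axis and vertical below 0.1 rad and linear speed of each of white_cup_1, white_cup_2, white_cup_3 below 0.03 m/s and (z of white_cup_1 in the frame of base_cup between 0.024 and 0.032 m or z of white_cup_1 in the frame of base_cup between 0.052 and 0.06 m or z of white_cup_1 in the frame of base_cup between 0.08 and 0.088 m) and (z of white_cup_2 in the frame of base_cup between 0.024 and 0.032 m or z of white_cup_2 in the frame of base_cup between 0.052 and 0.06 m or z of white_cup_2 in the frame of base_cup between 0.08 and 0.088 m) and (z of white_cup_3 in the frame of base_cup between 0.024 and 0.032 m or z of white_cup_3 in the frame of base_cup between 0.052 and 0.06 m or z of white_cup_3 in the frame of base_cup between 0.08 and 0.088 m) and horizontal distance between base_cup and bat below 0.08 m and height (world z) of base_cup below 0.02 m), for 0.3 s.
At the end, for the whole second after the job is handed in: Every white cup nested in one stack in the base cup (axes within 7 mm, each seated within 4 mm, upright, at rest), the base cup upright within 80 mm of the bat's centre; the terracotta cup upright on the carousel, over 20 mm behind the guard plane; guard down within 6 mm (horizontal distance between each of white_cup_1, white_cup_2, white_cup_3 and base_cup below 0.007 m and angle between each of white_cup_1, white_cup_2, white_cup_3, base_cup, terracotta_cup's own z axis and vertical below 0.1 rad and linear speed of each of white_cup_1, white_cup_2, white_cup_3 below 0.03 m/s and (z of white_cup_1 in the frame of base_cup between 0.024 and 0.032 m or z of white_cup_1 in the frame of base_cup between 0.052 and 0.06 m or z of white_cup_1 in the frame of base_cup between 0.08 and 0.088 m) and (z of white_cup_2 in the frame of base_cup between 0.024 and 0.032 m or z of white_cup_2 in the frame of base_cup between 0.052 and 0.06 m or z of white_cup_2 in the frame of base_cup between 0.08 and 0.088 m) and (z of white_cup_3 in the frame of base_cup between 0.024 and 0.032 m or z of white_cup_3 in the frame of base_cup between 0.052 and 0.06 m or z of white_cup_3 in the frame of base_cup between 0.08 and 0.088 m) and horizontal distance between base_cup and bat below 0.08 m and height (world z) of base_cup below 0.02 m and value of joint guard below 0.006 m and x of terracotta_cup in the frame of cabinet above -0.01 m and horizontal distance between terracotta_cup and cabinet below 0.135 m and height (world z) of terracotta_cup between 0.026 and 0.038 m); the robot touches nothing.
It fails at once if the guard drops or is slammed (faster than 0.5 m/s downwards) (velocity of joint guard below -0.5 m/s).
It fails at once if the terracotta cup is lifted off the carousel or tipped (height (world z) of terracotta_cup above 0.06 m or height (world z) of terracotta_cup below 0.02 m or angle between terracotta_cup's own z axis and vertical above 0.6 rad).
It fails at once if a bystander is disturbed (moved more than 30 mm) (distance of any of green_tumbler, clay_stamp, masking_tape from where it was at the start of the episode above 0.03 m).
Of white_cup_1, white_cup_2, white_cup_3 only 2 to 3 are there at a start; the rules pass over those that are not, and their reading is None.
At some moment in a run one of base_cup may be knocked a few centimetres aside while the robot is not near it.
It also fails if it takes over 210 s, if anything falls off the work surface, if the arm or the gripper's body presses on something with over 40 N, if the wrist force passes 120 N, or if a joint passes its speed limit or range.

### The arm

A 6-joint arm with a two-finger parallel gripper is mounted at the origin on a cart in front of the work surface, level with it; the furniture and walls round the work are solid. World frame = base frame: x ahead of the robot, y to its left, z up, the work surface at z = 0. Lengths are in m, angles in degrees, forces in N, time in s.
With the tool pointing down it reaches from about 0.325 to 0.9 m from the base axis. Payload 6.1 kg.
Tool frame: the origin (TCP) lies at the very end of the fingers, on their centre line; the grasp point (between the pads) lies behind it (ctrl.tcp_to_grasp is the z of the grasp point in the tool frame, in m); z points along the fingers, y is the line along which they close (so a half turn about z gives the same grasp; the last joint's range is limited). The gripper opens to 87 mm and grips with 3 to 60 N. Pads are 19 mm wide; open, the fingers measure 117 mm over their backs; the gripper's body (75 mm by 190 mm) begins 51 mm behind the grasp point.
Start: joints at [64.853, 12.628, 87.462, -0, 79.91, -7.225], TCP at [0.192, 0.595, 0.223] pointing down, gripper open.
Joint ranges: [-170.65, 170.65], [-52.31, 119.04], [5.05, 147.46], [-71.25, 251.25], [11.57, 151.72], [-153.62, 153.62]. Speed limits (degrees/s): [147.25, 147.25, 172.46, 180, 180, 180].

### API

Orientations are given as [roll, pitch, yaw] about the fixed x, y, z axes, in that order (R = Rz(yaw) Ry(pitch) Rx(roll)).
In Python, from plant import ctrl, imaging, workorder, models gives the robot as it stands.
- The arm moves only by the shell command python3 -m inch 'ROWS' [FORCE]. ROWS is a JSON object of lists of equal length, an entry for each row: "dr": the turn, a rotation vector about the tool's x, y, z in rad, a list of three; "translation": the shift along the tool's x, y, z in m, a list of three; "gripper": the opening, from 0 (shut) to 1 (fully open). In form: {"dr": [[ax, ay, az], ...], "translation": [[x, y, z], ...], "gripper": [gripper, ...]}. A call has 1 to 8 rows; each row is the pose to reach, as a shift and turn from the pose commanded when the call began, along the tool's axes at that moment; what a row does not reach only later rows make up. A row lasts 1/8 s, in which the tool goes at most 62.5 mm and 10.7 degrees, less where a joint would pass 70% of its speed; a pose out of reach is approached as far as the arm can. A call with a gripper value outside its range is refused whole. The fingers move at their own pace and stop on an object; FORCE is the grip in N (left out, the last holds). Time passes only in rows, so rows that repeat a pose let the fingers close. It gives the time, the measured TCP pose, the force, the opening and the grip force at its end, in the units of the state.
- ctrl.observe(): the state, without advancing time (a new reading comes with each control period).
- imaging.camera(name): name is "scene" or "top" or "wrist"; returns a dict with "frame" (420x560x3 uint8, red, green, blue), "vertical_fov" (degrees; the focal length in pixels is half the picture's height over the tangent of half this angle, whatever the lens; pixels are square), "cx", "cy" (the principal point, pixels), "D" ([k1, k2, p1, p2, k3] as OpenCV has them; the pictures are not rectified), "R" (3x3) and "t" (3): a world point X has camera coordinates R X + t; the wrist camera has in their place "mount" (4x4, takes a point from camera to tool coordinates, whose origin is the TCP and whose axes are the flange's). Camera axes: x right, y down, z forward; pixel columns grow to the right and rows downward; lengths in m; the calibration is good to about 2 mm. A picture is of the moment at which its call begins: read the wrist's pose just before it. There is no depth.
- workorder.hand_in(): hands the job in; it is judged then, once.
Trained networks look in a picture, given as the dict that the camera call returned (one of the last four; its "shot" number tells which), for a name from the list of things; names that differ only in an ending like _2 or _b are one class to them, and where a whole thing is asked for, a point or a joint stands for the part that bears it (a point fixed in the world has none). Each returns a list of dicts, best first, with "confidence" (0 to 1); they miss things now and then, are a little off and sometimes report something else, mostly with a low value. They report only what shows in the picture. A call takes as long as a camera call. They do not tell look-alikes from the thing itself.
- models.trace(picture, query): "region" (420x560 bool, what is visible of it) and "box" ([centre column, centre row, width, height] in pixels, round what is visible of it).
- models.landmark_of(picture, query): "location" ([column, row] in pixels: a listed point, or the origin of a listed thing).
The state is a dict: "t": time; "joints": joint angles; "joint_vel": joint speeds; "effort": joint torques, N m; "tool_pos": TCP position; "orientation": TCP orientation; "ft_force": force on the tool from outside, world axes, zero at the start; "moment": the same for the moment, N m; "opening": finger opening in m; "finger_force": force on a finger pad.
Only numpy, scipy, OpenCV 4.12 (cv2) and the standard library are available. Lean on these libraries where they do the work, as an engineer would, in place of code of your own. Each camera call takes 0.05 s, during which the arm holds its last target. There are 200 camera calls.

## Working session

There is one attempt and no reset: what is moved stays moved. The work goes in short steps, Python scripts to look and compute and a shell command to move; the robot and the scene stay as the last step left them, time stands still between calls to the robot, and variables do not carry over. Pictures are saved under pics/ and viewed, at most 14 in all, crops included, and the job is handed in when it is done.

```bash
ls; mkdir -p pics; cat > h.py <<'E'
import numpy as np, cv2
from plant import ctrl, imaging, workorder, models
from scipy.spatial.transform import Rotation as Ro
def cam(n):
    s=ctrl.observe(); p=imaging.camera(n); p['s']=s; return p
def KRt(p):
    f=210/np.tan(np.radians(p['vertical_fov'])/2)
    K=np.array([[f,0,p['cx']],[0,f,p['cy']],[0,0,1.]])
    if 'R' in p: R,t=np.array(p['R']),np.array(p['t'])
    else:
        s=p['s']; T=np.eye(4); T[:3,:3]=Ro.from_euler('xyz',s['orientation'],degrees=True).as_matrix(); T[:3,3]=s['tool_pos']
        M=np.linalg.inv(T@np.array(p['mount'])); R,t=M[:3,:3],M[:3,3]
    return K,R,t,np.array(p['D'],float)
def ray(p,uv):
    K,R,t,D=KRt(p); n=cv2.undistortPoints(np.array([[uv]],float),K,D)[0,0]
    return -R.T@t, R.T@np.array([n[0],n[1],1])
def at_z(p,uv,z):
    c,d=ray(p,uv); return c+d*(z-c[2])/d[2]
def proj(p,X):
    K,R,t,D=KRt(p); return cv2.projectPoints(np.atleast_2d(np.array(X,float)),cv2.Rodrigues(R)[0],t,K,D)[0][:,0]
def tri(prs):
    A=np.zeros((3,3));b=np.zeros(3)
    for p,uv in prs:
        c,d=ray(p,uv); d=d/np.linalg.norm(d); P=np.eye(3)-np.outer(d,d); A+=P;b+=P@c
    return np.linalg.solve(A,b)
def save(p,name): cv2.imwrite('pics/'+name+'.png',p['frame'][:,:,::-1])
def tool(X):
    "world displacement to tool axes now, from TCP to world point X"
    s=ctrl.observe(); R=Ro.from_euler('xyz',s['orientation'],degrees=True).as_matrix()
    return R.T@(np.array(X)-s['tool_pos'])
E
cat > a.py <<'E'
from h import *
np.set_printoptions(precision=4,suppress=True)
s=ctrl.observe(); print(s, ctrl.tcp_to_grasp)
ps={n:cam(n) for n in ('scene','top')}
for n,p in ps.items(): save(p,n+'0'); print(n,-np.array(p['R']).T@p['t'])
Z=dict(cabinet=0,notch=.2356,bar_grip=None,bar_pin=.185,carousel=0,peg0=.074,white_cup_1=.032,base_cup=.014,terracotta_cup=.032,bat=0,green_tumbler=0,clay_stamp=0,masking_tape=0)
for q,z in Z.items():
    for n,p in ps.items():
        for r in models.landmark_of(p,q):
            if r['confidence']>.15: print(q,n,round(r['confidence'],2),np.round(r['location'],1),at_z(p,r['location'],z if z is not None else .232))
E
python3 a.py
```

```text
pics
{'t': 0.0, 'joints': array([64.8529, 12.6751, 87.5267, -0.0011, 79.91  , -7.2252]), 'joint_vel': array([ 0.0091, -0.0121, -0.0341, -0.0719, -0.0016,  0.0139]), 'effort': array([ -0.0011, -49.4608, -38.7386,   0.0701,   0.0571,  -0.0002]), 'tool_pos': array([0.1921, 0.5941, 0.2214]), 'orientation': array([-179.889 ,   -0.0129,  162.0783]), 'ft_force': array([ 0.6514, -0.018 ,  0.3123]), 'moment': array([ 0.0113,  0.0366, -0.0419]), 'finger_force': 0.0, 'opening': 0.0868031788130534} -0.0187
scene [ 0.1695 -0.505   0.814 ]
top [0.4015 0.0781 1.2887]
cabinet scene 0.85 [351.2 294.7] [ 0.5738 -0.0842 -0.    ]
cabinet scene 0.6 [393.7 310.5] [ 0.6386 -0.1707  0.    ]
cabinet top 0.57 [345.3 204.9] [ 0.5722 -0.0863  0.    ]
notch scene 0.73 [348.7 237.6] [ 0.5305 -0.0898  0.2356]
notch top 0.76 [356.8 207.4] [ 0.5353 -0.0832  0.2356]
bar_grip scene 0.82 [335.1 244. ] [ 0.4989 -0.089   0.232 ]
bar_grip top 0.5 [356.1 220.9] [ 0.504  -0.0818  0.232 ]
bar_pin scene 0.68 [337.9 256.5] [ 0.5116 -0.0876  0.185 ]
bar_pin scene 0.18 [248.3 262.5] [ 0.3393 -0.0154  0.185 ]
bar_pin top 0.63 [36
[... 871 characters left out ...]
66 0.014 ]
base_cup top 0.62 [216.5 226.3] [0.5061 0.2794 0.014 ]
terracotta_cup scene 0.43 [391.8 311.2] [ 0.6151 -0.1833  0.032 ]
terracotta_cup top 0.56 [344.3 205.6] [ 0.566  -0.0794  0.032 ]
bat scene 0.71 [264.3 214. ] [0.5074 0.2779 0.    ]
bat scene 0.3 [309.2 251.2] [0.553  0.0877 0.    ]
bat top 0.66 [356.5 250.6] [ 0.442  -0.1177  0.    ]
bat top 0.39 [192.4 160.2] [0.7001 0.3579 0.    ]
green_tumbler scene 0.88 [248.2 266.5] [0.3835 0.1163 0.    ]
green_tumbler top 0.77 [273.9 266.4] [0.3952 0.1159 0.    ]
clay_stamp top 0.47 [307.1 275.6] [0.3703 0.022  0.    ]
masking_tape scene 0.67 [302.5 182.5] [0.683  0.3548 0.    ]
masking_tape top 0.86 [188.  161.9] [0.6951 0.3707 0.    ]
```

View pics/scene0.png

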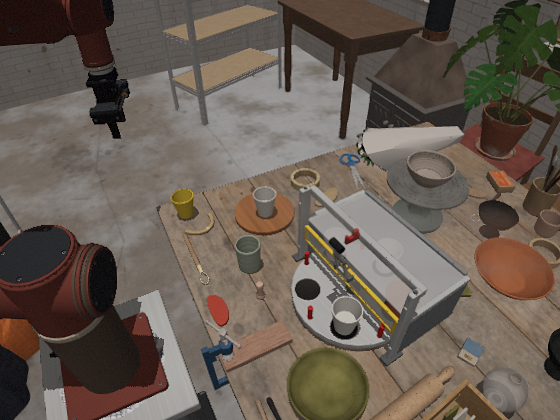

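View pics/top0.png

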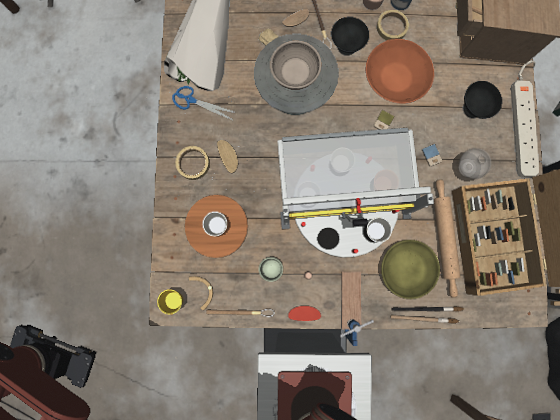

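Scene: base cup on the bat (scene 264,200; top 216,226), a white cup in front (346,316), guard down with the bar at (336,244); the yellow look-alike is at (183,203). I'll zoom in on the cabinet.

```bash
cat > b.py <<'E'
from h import *
p=cam('top'); a=p['frame'][120:270,270:445,::-1]; cv2.imwrite('pics/topz.png',cv2.resize(a,None,fx=4,fy=4,interpolation=cv2.INTER_CUBIC)[:600,:800])
q=cam('scene'); a=q['frame'][175:365,280:475,::-1]; cv2.imwrite('pics/scz.png',cv2.resize(a,None,fx=3,fy=3,interpolation=cv2.INTER_CUBIC)[:600,:800])
for n in ('white_cup_1','terracotta_cup','base_cup','bar_grip','bar_pin','cabinet'):
  for nm,c in (('top',p),('scene',q)):
    for r in models.trace(c,n):
      if r['confidence']>.1: print(n,nm,round(r['confidence'],2),np.round(r['box']), c['frame'][r['region']].mean(0).round())
E
python3 b.py
```

```text
white_cup_1 top 0.68 [378. 231.  23.  27.] [175. 175. 174.]
white_cup_1 scene 0.58 [344. 314.  34.  45.] [131. 127. 120.]
terracotta_cup scene 0.49 [392. 311.  15.  14.] [71. 37. 25.]
base_cup top 0.87 [168. 303.  28.  31.] [169. 159.  75.]
base_cup top 0.57 [214. 222.  21.  22.] [177. 177. 176.]
base_cup top 0.39 [309. 275.  10.   9.] [154. 130. 115.]
base_cup scene 0.82 [182. 204.  24.  34.] [117.  97.  30.]
base_cup scene 0.56 [264. 201.  27.  28.] [117. 111. 104.]
base_cup scene 0.33 [352. 280.  94. 111.] [113. 100.  61.]
bar_grip top 0.57 [354. 221.  24.  11.] [69. 69. 69.]
bar_grip scene 0.74 [341. 301. 101.  99.] [124. 118. 115.]
bar_pin top 0.62 [358. 221.  20.   8.] [67. 68. 67.]
bar_pin scene 0.53 [337. 258.  18.  43.] [59. 57. 55.]
cabinet top 0.94 [355. 179. 159. 100.] [175. 175. 168.]
cabinet scene 0.88 [382. 276. 178. 181.] [128. 123. 116.]
cabinet scene 0.34 [343. 298.  99.  97.] [125. 120. 117.]
```

View pics/topz.png

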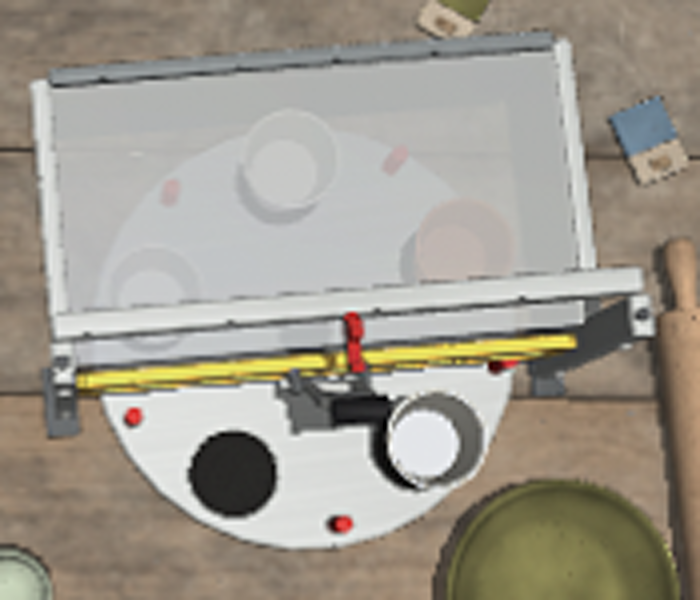

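View pics/scz.png

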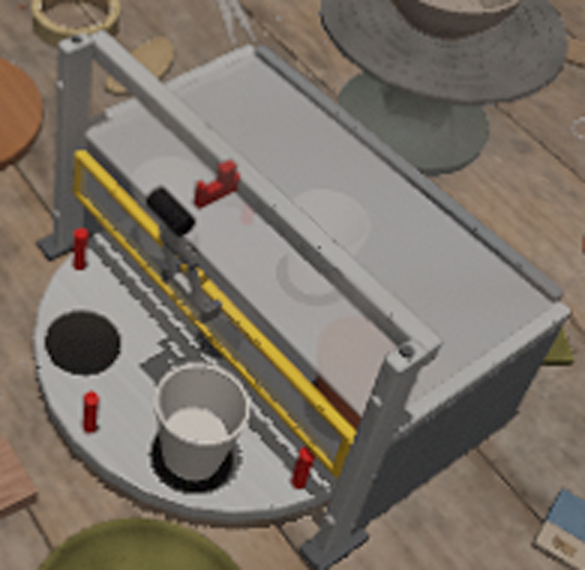

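The crops show the whole inventory. White cups: front right (topz 430,445), back (285,165) and inside left (150,285). The terracotta cup is inside right (460,245) and the empty place is front left. Next I'll fit the cabinet pose.

```bash
cat > c.py <<'E'
from h import *
from scipy.optimize import least_squares
np.set_printoptions(precision=4,suppress=True)
p=cam('top'); q=cam('scene')
def lm(c,n,k=1,near=None):
    r=models.landmark_of(c,n); return r[0]['location'] if r else None
L=tri([(p,(285.75,210.5)),(q,(305,190))]);R=tri([(p,(430.25,198.75)),(q,(415,292.3))])
d=L-R; print('posts',L,R,np.linalg.norm(d),'yaw',np.degrees(np.arctan2(d[1],d[0]))-90)
N=tri([(p,lm(p,'notch')),(q,lm(q,'notch'))]); G=tri([(p,lm(p,'bar_grip')),(q,lm(q,'bar_grip'))]); print('notch',N,'grip',G)
pk=[]
for c in(p,q):
    pk.append([r['location'] for r in models.landmark_of(c,'peg0') if r['confidence']>.4])
P=[]
for u in pk[0]:
    for v in pk[1]:
        X=tri([(p,u),(q,v)]); e=np.linalg.norm(proj(p,X)-u)+np.linalg.norm(proj(q,X)-v)
        if e<8 and abs(X[2]-.074)<.02: P.append(X); print('peg',X,e)
obs=[(X[:2],'r') for X in P]
def f(v):
    x,y,th,a=v; c,s=np.cos(th),np.sin(th); T=lambda u,w: np.array([x+c*u-s*w,y+s*u+c*w]); o=[]
    for X in P:
        b=np.arctan2(X[1]-y,X[0]-x); k=np.round((b-a)/np.radians(72)); A=a+k*np.radians(72)
        o+=list(X[:2]-[x+.135*np.cos(A),y+.135*np.sin(A)])
    o+=list(N[:2]-T(-.0378,0)); o+=list(G[:2]-T(-.0722,0)); o+=list((L-R)[:2]-(T(0,.171)-T(0,-.171))); return o
S=least_squares(f,[.572,-.083,.13,np.radians(187.7)],loss='soft_l1',f_scale=.004); v=S.x
print('cab',v[:2],np.degrees(v[2:]),np.array(f(v)))
for n in('base_cup','bat','green_tumbler','clay_stamp'): print(n,[(r['location'].round() if hasattr(r['location'],'round') else r['location'],round(r['confidence'],2)) for r in models.landmark_of(p,n)])
print('rim tri base', )
E
python3 c.py
```

```text
posts [0.5273 0.0827 0.2328] [ 0.5576 -0.2571  0.2389] 0.341201086007666 yaw 5.099091375563589
notch [ 0.5399 -0.0821  0.2249] grip [ 0.4991 -0.087   0.2219]
peg [ 0.5468 -0.2182  0.0936] 0.34104444068661444
peg [ 0.4345 -0.1131  0.0829] 0.5939603514669939
peg [0.519  0.041  0.0715] 0.01969348594050759
cab [ 0.573  -0.0828] [  4.98   187.1982] [-0.0009 -0.0028 -0.0046 -0.0134  0.0035  0.0016  0.0046  0.0039 -0.002
  0.0021 -0.0006 -0.0009]
base_cup [([216.8, 226.1], 0.89), ([173.6, 300.8], 0.82)]
bat [([217.0, 226.6], 0.98)]
green_tumbler [([275.2, 267.5], 0.64)]
clay_stamp [([308.2, 275.6], 0.56)]
rim tri base
```

```bash
python3 -m inch '{"dr":[[0,0,-0.05],[0,0,-0.1],[0,0,-0.2],[0,0,-0.3],[0,0,-0.4],[0,0,-0.4],[0,0,-0.4],[0,0,-0.4]],"translation":[[-0.02,-0.02,-0.03],[-0.05,-0.055,-0.07],[-0.09,-0.1,-0.1],[-0.13,-0.14,-0.12],[-0.17,-0.185,-0.14],[-0.21,-0.23,-0.14],[-0.25,-0.275,-0.14],[-0.29,-0.32,-0.14]],"gripper":[1,1,1,1,1,1,1,1]}' 40
cat > t.py <<'E'
import sys
from h import *
np.set_printoptions(precision=4,suppress=True)
s=ctrl.observe(); print('t',s['t'],s['tool_pos'],s['orientation'],'F',s['ft_force'],s['opening'],s['finger_force'])
C=np.array([.573,-.084]); Y=np.radians(5.1)
if len(sys.argv)>1:
    X=np.array([float(a) for a in sys.argv[2:5]])
    if sys.argv[1]=='c':
        c,n=np.cos(Y),np.sin(Y); X=np.array([C[0]+c*X[0]-n*X[1],C[1]+n*X[0]+c*X[1],X[2]])
    print('world',X,'tool delta',tool(X))
E
python3 t.py c -.0722 0 .32
```

```text
t: 3.7
tool_pos: [0.3702, 0.1992, 0.363]
orientation: [180.0, 0.1, -175.0]
ft_force: [0.5, 0.6, 0.6]
opening: 0.0871
finger_force: 0.0
t 3.7 [0.3702 0.1992 0.363 ] [ 179.9854    0.0839 -174.9846] F [0.4608 0.6302 0.6395] 0.08709235918630771 0.0
world [ 0.5011 -0.0904  0.32  ] tool delta [-0.105  -0.2999  0.043 ]
```

```bash
python3 -m inch '{"dr":[[0,0,0],[0,0,0],[0,0,0],[0,0,0],[0,0,0],[0,0,0],[0,0,0],[0,0,0]],"translation":[[-0.02,-0.05,0],[-0.04,-0.11,0],[-0.06,-0.17,0],[-0.08,-0.23,0],[-0.105,-0.28,0.02],[-0.105,-0.3,0.03],[-0.105,-0.3,0.035],[-0.105,-0.3,0.035]],"gripper":[1,1,1,1,1,1,1,1]}' 40
cat > w.py <<'E'
from h import *
np.set_printoptions(precision=4,suppress=True)
p=cam('wrist'); save(p,'w1'); print(p['s']['tool_pos'],p['s']['orientation'],p['mount'])
for q,z in (('bar_grip',.2316),('notch',.2356),('bar_pin',.183),('peg0',.074),('white_cup_1',.032)):
    for r in models.landmark_of(p,q):
        if r['confidence']>.2: print(q,round(r['confidence'],2),np.round(r['location']),at_z(p,r['location'],z))
E
python3 w.py
```

```text
t: 4.7
tool_pos: [0.5001, -0.0875, 0.3277]
orientation: [180.0, -0.0, -175.0]
ft_force: [0.1, 0.2, 0.0]
opening: 0.0867
finger_force: 0.0
[ 0.5001 -0.0875  0.3277] [ 179.9615   -0.0026 -174.9543] [[-0.001  -0.9698 -0.2437  0.0674]
 [ 1.     -0.0014  0.0013  0.001 ]
 [-0.0016 -0.2437  0.9698 -0.1617]
 [ 0.      0.      0.      1.    ]]
bar_grip 0.75 [281. 208.] [ 0.4978 -0.0898  0.2316]
notch 0.9 [281. 251.] [ 0.5325 -0.0866  0.2356]
bar_pin 0.64 [280. 249.] [ 0.5516 -0.0863  0.183 ]
bar_pin 0.41 [440. 103.] [0.4044 0.0408 0.183 ]
peg0 0.93 [182. 206.] [ 0.5471 -0.2137  0.074 ]
peg0 0.87 [382. 197.] [0.5131 0.0376 0.074 ]
peg0 0.84 [274. 124.] [ 0.4349 -0.1047  0.074 ]
white_cup_1 0.57 [234. 164.] [ 0.4926 -0.1562  0.032 ]
white_cup_1 0.52 [357. 245.] [0.5942 0.0262 0.032 ]
```

View pics/w1.png

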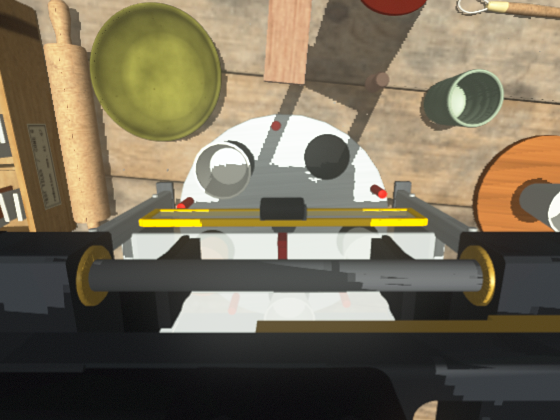

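The handle is centred at (283,208) in the wrist view, the red latch plate is behind it, and the yaw matches. I'll descend and grip.

```bash
python3 -m inch '{"dr":[[0,0,0],[0,0,0],[0,0,0],[0,0,0],[0,0,0],[0,0,0],[0,0,0],[0,0,0]],"translation":[[0.001,-0.003,0.04],[0.001,-0.003,0.08],[0.001,-0.003,0.105],[0.001,-0.003,0.115],[0.001,-0.003,0.115],[0.001,-0.003,0.115],[0.001,-0.003,0.115],[0.001,-0.003,0.115]],"gripper":[1,1,1,1,0.35,0.3,0.3,0.3]}' 40
python3 -m inch '{"dr":[[0,0,0],[0,0,0],[0,0,0],[0,0,0]],"translation":[[0,0,0],[0,0,0],[0,0,0],[0,0,0]],"gripper":[0.2,0.2,0.2,0.2]}' 40
```

```text
t: 6.0
tool_pos: [0.5002, -0.092, 0.2133]
orientation: [-180.0, 0.1, -175.0]
ft_force: [-0.8, 0.7, -0.7]
opening: 0.0549
finger_force: 0.0
t: 6.5
tool_pos: [0.4996, -0.0903, 0.2126]
orientation: [179.8, -0.0, -175.0]
ft_force: [-0.6, 6.3, 2.3]
opening: 0.0333
finger_force: 40.0
```

```bash
python3 -m inch '{"dr":[[0,0,0],[0,0,0],[0,0,0],[0,0,0],[0,0,0],[0,0,0],[0,0,0],[0,0,0]],"translation":[[0,0,-0.01],[0,0,-0.022],[0,0,-0.034],[0,0,-0.046],[0,0,-0.058],[0,0,-0.07],[0,0,-0.075],[0,0,-0.075]],"gripper":[0.2,0.2,0.2,0.2,0.2,0.2,0.2,0.2]}' 40
python3 t.py
```

```text
t: 7.5
tool_pos: [0.4996, -0.0903, 0.2868]
orientation: [179.8, -0.0, -175.0]
ft_force: [0.7, 5.8, -4.6]
opening: 0.0333
finger_force: 40.0
t 7.5 [ 0.4996 -0.0903  0.2868] [ 179.823    -0.0404 -174.9594] F [ 0.6691  5.7775 -4.6232] 0.03332554179550681 39.999062083661556
```

```bash
python3 -m inch '{"dr":[[0,0,0],[0,0,0],[0,0,0],[0,0,0],[0,0,0],[0,0,0],[0,0,0],[0,0,0]],"translation":[[-0.008,0,-0.001],[-0.016,0,-0.002],[-0.024,0,-0.003],[-0.032,0,-0.003],[-0.038,0,-0.003],[-0.041,0,-0.003],[-0.041,0,-0.003],[-0.041,0,-0.003]],"gripper":[0.2,0.2,0.2,0.2,0.2,0.2,0.2,0.2]}' 40
python3 -m inch '{"dr":[[0,0,0],[0,0,0],[0,0,0],[0,0,0],[0,0,0],[0,0,0],[0,0,0],[0,0,0]],"translation":[[0,0,0.003],[0,0,0.006],[0,0,0.009],[0,0,0.012],[0,0,0.015],[0,0,0.018],[0,0,0.019],[0,0,0.019]],"gripper":[0.2,0.2,0.2,0.2,0.2,0.2,0.2,0.2]}' 40
python3 t.py
```

```text
t: 8.5
tool_pos: [0.5389, -0.0867, 0.2883]
orientation: [179.8, -0.3, -175.0]
ft_force: [-3.0, 5.1, -5.1]
opening: 0.0331
finger_force: 40.0
t: 9.5
tool_pos: [0.5391, -0.0867, 0.2706]
orientation: [179.8, -0.3, -175.0]
ft_force: [-5.5, 5.5, 0.4]
opening: 0.0334
finger_force: 40.0
t 9.5 [ 0.5391 -0.0867  0.2706] [ 179.8024   -0.2603 -174.9638] F [-5.5424  5.5073  0.43  ] 0.033413450077938354 40.00016525387764
```

```bash
python3 -m inch '{"dr":[[0,0,0],[0,0,0],[0,0,0],[0,0,0],[0,0,0],[0,0,0]],"translation":[[0.001,0,0.001],[0.001,0,0.001],[0.001,0,0.001],[0.001,0,0.001],[0.001,0,0.001],[0.001,0,0.001]],"gripper":[0.2,0.2,0.5,0.7,0.7,0.7]}' 40
python3 -m inch '{"dr":[[0,0,0],[0,0,0],[0,0,0],[0,0,0],[0,0,0],[0,0,0]],"translation":[[0,0,-0.02],[0,0,-0.05],[0,0,-0.08],[0.06,0,-0.08],[0.1,0,-0.08],[0.1,0,-0.08]],"gripper":[0.8,0.8,0.9,1,1,1]}' 40
python3 - <<'E'
from h import *
p=cam('scene'); a=p['frame'][175:365,280:475,::-1]; cv2.imwrite('pics/scz2.png',cv2.resize(a,None,fx=3,fy=3,interpolation=cv2.INTER_CUBIC)[:600,:800])
p=cam('wrist'); save(p,'w2')
np.set_printoptions(precision=4,suppress=True)
for q,z in (('bar_grip',.289),('notch',.2356),('peg0',.074),('white_cup_1',.032)):
    for r in models.landmark_of(p,q):
        if r['confidence']>.2: print(q,round(r['confidence'],2),np.round(r['location']),at_z(p,r['location'],z))
# rim from region of cup
for r in models.trace(p,'white_cup_1')[:3]:
    print(r['box'],r['confidence'],at_z(p,r['box'][:2],.104))
E
python3 t.py
```

```text
t: 10.25
tool_pos: [0.5397, -0.0886, 0.2705]
orientation: [-180.0, 0.0, -175.0]
ft_force: [0.5, 0.1, 0.6]
opening: 0.0592
finger_force: 0.0
t: 11.0
tool_pos: [0.4389, -0.0973, 0.3528]
orientation: [-179.9, 0.2, -175.1]
ft_force: [0.3, -0.3, 0.4]
opening: 0.0865
finger_force: 0.0
notch 0.83 [290. 304.] [ 0.5335 -0.0836  0.2356]
peg0 0.8 [194. 242.] [ 0.544  -0.2136  0.074 ]
peg0 0.66 [281. 173.] [ 0.4379 -0.1014  0.074 ]
peg0 0.64 [377. 236.] [0.5146 0.0375 0.074 ]
white_cup_1 0.6 [241. 202.] [ 0.4925 -0.1568  0.032 ]
[233.4, 213.9, 53.5, 55.5] 0.73 [ 0.4905 -0.1575  0.104 ]
t 11.35 [ 0.4406 -0.097   0.3504] [ 179.9825   -0.0257 -174.9751] F [ 0.1169 -0.3217  0.7961] 0.08696840010639652 0.0
```

View pics/scz2.png

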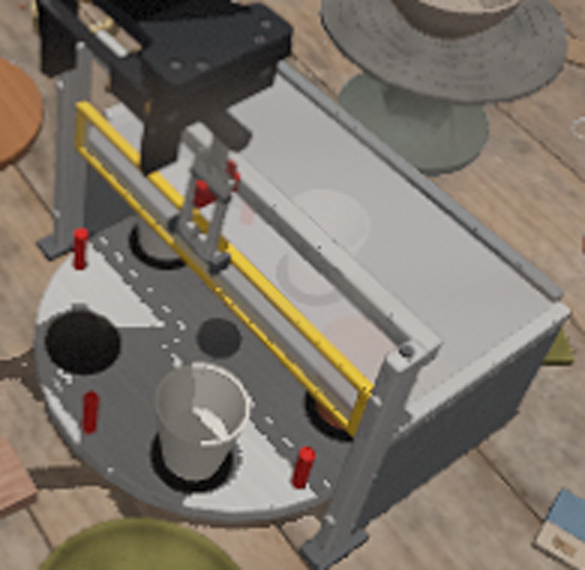

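View pics/w2.png

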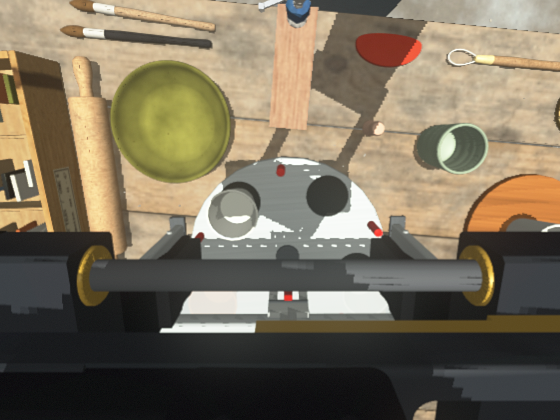

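The guard is hooked: the pin sits in the red notch and the guard is raised. The white cup is at wrist (238,210). I'll go in with the tool tilted 17° so the body stays clear of the bar bracket.

```bash
python3 -m inch '{"dr":[[0,-0.1,0],[0,-0.2,0],[0,-0.3,0],[0,-0.3,0],[0,-0.3,0],[0,-0.3,0],[0,-0.3,0],[0,-0.3,0]],"translation":[[0,-0.03,0.02],[-0.01,-0.05,0.06],[-0.04,-0.065,0.1],[-0.051,-0.066,0.14],[-0.051,-0.066,0.17],[-0.051,-0.066,0.2],[-0.051,-0.066,0.215],[-0.051,-0.066,0.215]],"gripper":[1,1,1,1,1,1,1,1]}' 20
python3 - <<'E'
from h import *
np.set_printoptions(precision=4,suppress=True)
p=cam('wrist'); save(p,'w3')
for q,z in (('peg0',.074),('white_cup_1',.032)):
    for r in models.landmark_of(p,q):
        if r['confidence']>.2: print(q,round(r['confidence'],2),np.round(r['location']),at_z(p,r['location'],z))
E
python3 t.py w .4975 -.158 .080
```

```text
t: 12.35
tool_pos: [0.4961, -0.1579, 0.1344]
orientation: [179.9, 17.1, -175.0]
ft_force: [-0.4, 0.3, 0.3]
opening: 0.0871
finger_force: 0.0
peg0 0.91 [554. 235.] [0.5093 0.0379 0.074 ]
peg0 0.8 [200. 254.] [ 0.5479 -0.2152  0.074 ]
peg0 0.63 [384. 118.] [ 0.4361 -0.1038  0.074 ]
white_cup_1 0.92 [284. 166.] [ 0.4907 -0.1581  0.032 ]
t 12.5 [ 0.4975 -0.1589  0.1371] [-179.9181   17.2915 -174.973 ] F [ 0.4351  0.1035 -0.0884] 0.08693001751001188 0.0
world [ 0.4975 -0.158   0.08  ] tool delta [0.0169 0.001  0.0545]
```

View pics/w3.png

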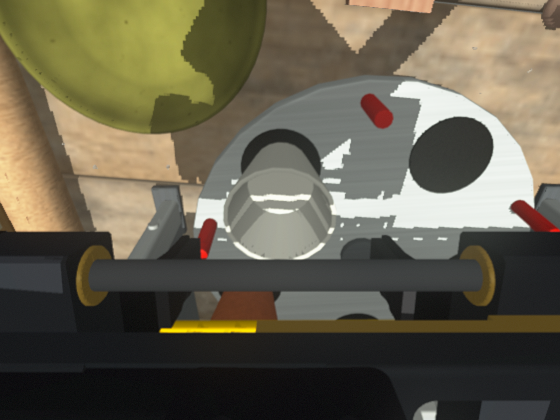

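```bash
python3 -m inch '{"dr":[[0,0,0],[0,0,0],[0,0,0],[0,0,0],[0,0,0],[0,0,0],[0,0,0],[0,0,0]],"translation":[[0.006,0.001,0.018],[0.012,0.001,0.036],[0.018,0.001,0.055],[0.018,0.001,0.055],[0.018,0.001,0.055],[0.018,0.001,0.055],[0.018,0.001,0.055],[0.018,0.001,0.055]],"gripper":[1,1,1,0.7,0.65,0.65,0.65,0.65]}' 15
python3 t.py
```

```text
t: 13.5
tool_pos: [0.4968, -0.1583, 0.0793]
orientation: [-179.9, 17.3, -175.0]
ft_force: [-0.1, -0.7, 6.9]
opening: 0.0661
finger_force: 14.4
t 13.5 [ 0.4968 -0.1583  0.0793] [-179.8848   17.3464 -174.9893] F [-0.1041 -0.703   6.8709] 0.06612513496336846 14.414473304113926
```

```bash
python3 -m inch '{"dr":[[0,0,0],[0,0,0],[0,0,0],[0,0,0],[0,0,0],[0,0,0],[0,0,0],[0,0,0]],"translation":[[-0.002,0,-0.008],[-0.008,0,-0.025],[-0.015,0,-0.05],[-0.015,0,-0.08],[0.01,0,-0.11],[0.03,0.03,-0.13],[0.04,0.07,-0.14],[0.04,0.12,-0.14]],"gripper":[0.65,0.65,0.65,0.65,0.65,0.65,0.65,0.65]}' 15
python3 t.py w .45 .21 .24
```

```text
t: 14.5
tool_pos: [0.4049, -0.0446, 0.2001]
orientation: [-180.0, 17.2, -175.2]
ft_force: [0.7, 0.7, -1.2]
opening: 0.0659
finger_force: 14.9
t 14.5 [ 0.4049 -0.0446  0.2001] [-179.9756   17.2198 -175.1848] F [ 0.7045  0.7074 -1.2035] 0.06592525085198757 14.938966296540457
world [0.45 0.21 0.24] tool delta [-0.0752  0.2499 -0.0186]
```

```bash
python3 -m inch '{"dr":[[0,0,0],[0,0,0],[0,0,0],[0,0,0],[0,0,0],[0,0,0],[0,0,0],[0,0,0]],"translation":[[-0.012,0.04,-0.01],[-0.024,0.09,-0.02],[-0.036,0.14,-0.02],[-0.05,0.18,-0.02],[-0.065,0.22,-0.02],[-0.075,0.25,-0.02],[-0.075,0.25,-0.02],[-0.075,0.25,-0.02]],"gripper":[0.65,0.65,0.65,0.65,0.65,0.65,0.65,0.65]}' 15
cat > m.py <<'E'
from h import *
import sys
np.set_printoptions(precision=4,suppress=True)
z=float(sys.argv[1])
for n in ('wrist','top'):
    p=cam(n); save(p,sys.argv[2]+n)
    for q in ('base_cup','white_cup_1'):
        for r in models.landmark_of(p,q):
            if r['confidence']>.2: print(n,q,round(r['confidence'],2),np.round(r['location']),at_z(p,r['location'],z))
        for r in models.trace(p,q):
            if r['confidence']>.2: print('   trace',n,q,round(r['confidence'],2),np.round(r['box']),at_z(p,r['box'][:2],z+.072))
s=p['s'];print(s['t'],s['tool_pos'],s['orientation'])
E
python3 m.py .014 m1
```

```text
t: 15.5
tool_pos: [0.4487, 0.2094, 0.2401]
orientation: [-179.9, 17.1, -175.0]
ft_force: [0.3, -0.6, -1.4]
opening: 0.0661
finger_force: 14.9
wrist base_cup 0.57 [336. 177.] [0.5079 0.2769 0.014 ]
   trace wrist base_cup 0.89 [525.   9.  69.  17.] [0.3246 0.3786 0.086 ]
   trace wrist base_cup 0.87 [346. 199.  64.  73.] [0.4962 0.2755 0.086 ]
wrist white_cup_1 0.95 [125. 226.] [0.6004 0.0149 0.014 ]
wrist white_cup_1 0.65 [281. 205.] [0.552  0.2141 0.014 ]
wrist white_cup_1 0.5 [207.  52.] [0.3836 0.1282 0.014 ]
   trace wrist white_cup_1 0.93 [112. 223.  38.  17.] [0.5457 0.0393 0.086 ]
   trace wrist white_cup_1 0.75 [284. 249. 141. 146.] [0.5643 0.2196 0.086 ]
top base_cup 0.76 [216. 225.] [0.5103 0.2821 0.014 ]
top base_cup 0.7 [176. 297.] [0.306  0.3901 0.014 ]
top base_cup 0.21 [358. 255.] [ 0.4304 -0.12    0.014 ]
   trace top base_cup 0.94 [216. 223.  23.  20.] [0.5098 0.2707 0.086 ]
   trace top base_cup 0.51 [159. 303.   6.  17.] [0.2937 0.4169 0.086 ]
top white_cup_1 0.72 [237. 244.] [0.4556 0.2201 0.014 ]
   trace top white_cup_1 0.55 [230. 238.  24.  16.] [0.4701 0.2322 0.086 ]
15.75 [0.4495 0.209  0.2409] [-179.9967   17.1921 -175.0879]
```

View pics/m1wrist.png

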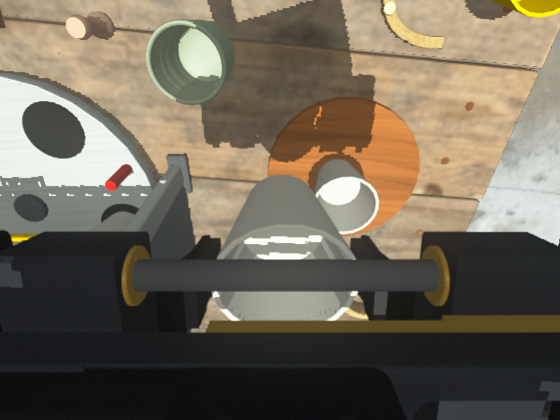

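Wrist view: the held cup hangs upright (285,250) and the base cup is at (345,195), about (.507,.278).

```bash
python3 -m inch '{"dr":[[0,0,0],[0,0,0],[0,0,0],[0,0,0],[0,0,0]],"translation":[[-0.02,0.03,0.03],[-0.035,0.06,0.06],[-0.041,0.063,0.085],[-0.041,0.063,0.103],[-0.041,0.063,0.103]],"gripper":[0.65,0.65,0.65,0.65,0.65]}' 15
python3 -m inch '{"dr":[[0,0,0],[0,0,0],[0,0,0],[0,0,0],[0,0,0],[0,0,0]],"translation":[[0.004,0,0.013],[0.008,0,0.025],[0.012,0,0.037],[0.015,0,0.048],[0.018,0,0.057],[0.018,0,0.057]],"gripper":[0.65,0.65,0.65,0.65,0.65,0.65]}' 15
python3 t.py w .513 .278 .089
```

```text
t: 16.62
tool_pos: [0.5122, 0.2779, 0.1526]
orientation: [-179.9, 17.0, -175.0]
ft_force: [-0.4, -0.3, -1.3]
opening: 0.0659
finger_force: 14.9
t: 17.38
tool_pos: [0.5122, 0.2784, 0.0935]
orientation: [-180.0, 17.1, -175.0]
ft_force: [0.3, 0.6, -1.1]
opening: 0.066
finger_force: 14.9
t 17.375 [0.5122 0.2784 0.0935] [-179.9542   17.0687 -174.9912] F [ 0.2976  0.6146 -1.1106] 0.06598862405951932 14.936382741438337
world [0.513 0.278 0.089] tool delta [ 0.0006 -0.0004  0.0045]
```

```bash
python3 -m inch '{"dr":[[0,0,0],[0,0,0],[0,0,0]],"translation":[[0.001,0,0.002],[0.0015,0,0.0045],[0.0015,0,0.0045]],"gripper":[0.65,0.65,0.65]}' 15
python3 -m inch '{"dr":[[0,0,0],[0,0,0],[0,0,0],[0,0,0],[0,0,0],[0,0,0],[0,0,0],[0,0,0]],"translation":[[0,0,0],[0,0,0],[0,0,0],[-0.008,0,-0.025],[-0.02,0,-0.065],[0.01,0,-0.11],[0.06,0,-0.14],[0.06,-0.06,-0.14]],"gripper":[0.75,0.85,1,1,1,1,1,1]}' 15
python3 m.py .042 m2
```

```text
t: 17.75
tool_pos: [0.5132, 0.2788, 0.0904]
orientation: [180.0, 17.2, -175.0]
ft_force: [-0.8, -0.7, 0.7]
opening: 0.0659
finger_force: 15.3
t: 18.75
tool_pos: [0.4167, 0.2157, 0.2079]
orientation: [179.9, 17.4, -174.2]
ft_force: [2.5, -1.0, 0.4]
opening: 0.0872
finger_force: 0.0
wrist base_cup 0.72 [500.  13.] [0.2953 0.373  0.042 ]
wrist base_cup 0.71 [325. 213.] [0.4901 0.2675 0.042 ]
   trace wrist base_cup 0.68 [336. 228.  71.  60.] [0.4596 0.2639 0.114 ]
   trace wrist base_cup 0.66 [517.  34.  85.  67.] [0.307  0.3477 0.114 ]
wrist white_cup_1 0.81 [330. 224.] [0.5034 0.2744 0.042 ]
wrist white_cup_1 0.53 [111. 260.] [0.5788 0.0311 0.042 ]
   trace wrist white_cup_1 0.86 [338. 261.  64.  71.] [0.4945 0.2721 0.114 ]
   trace wrist white_cup_1 0.45 [119. 255.   8.   9.] [0.5064 0.0809 0.114 ]
top base_cup 0.51 [175. 300.] [0.3007 0.3855 0.042 ]
top base_cup 0.48 [357. 206.] [ 0.5627 -0.1123  0.042 ]
top base_cup 0.36 [218. 223.] [0.513  0.2716 0.042 ]
   trace top base_cup 0.88 [168. 302.  22.  25.] [0.3001 0.3861 0.114 ]
top white_cup_1 0.59 [216. 224.] [0.5093 0.2768 0.042 ]
   trace top white_cup_1 0.8 [214. 224.  27.  27.] [0.5031 0.2708 0.114 ]
   trace top white_cup_1 0.21 [359. 206.  26.  13.] [ 0.5548 -0.107   0.114 ]
19.0 [0.4203 0.2103 0.2065] [ 179.9499   17.2508 -175.1087]
```

View pics/m2wrist.png

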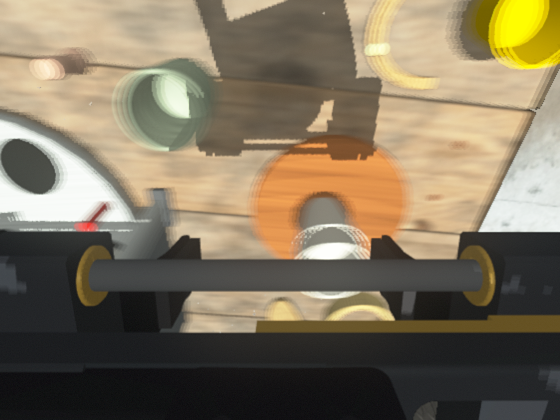

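The first cup is nested. Before turning the carousel I'll check where the green bowl is and what the pegs read now.

```bash
python3 - <<'E'
from h import *
np.set_printoptions(precision=4,suppress=True)
p=cam('top');q=cam('scene')
X=tri([(p,(410,268.5)),(q,(328,382))]); print('bowl rim c',X, 'r',[np.linalg.norm(at_z(p,u,X[2])-X) for u in((380,268),(440,268),(410,240))])
for r in models.landmark_of(p,'peg0')[:4]: print(r['confidence'],at_z(p,r['location'],.074))
E
python3 t.py w .438 -.1025 .12
```

```text
bowl rim c [ 0.393  -0.2585  0.0442] r [np.float64(0.08319628873273238), np.float64(0.08372140569178967), np.float64(0.07770823401099831)]
0.92 [ 0.4365 -0.1126  0.074 ]
0.65 [0.5173 0.0287 0.074 ]
0.61 [ 0.5456 -0.223   0.074 ]
t 19.4 [0.4197 0.2107 0.2058] [-179.9907   17.1455 -174.9722] F [ 0.203  -0.5123 -0.2321] 0.08716634383037802 0.0
world [ 0.438  -0.1025  0.12  ] tool delta [ 0.0341 -0.3135  0.0793]
```

```bash
python3 -m inch '{"dr":[[0,0,0],[0,0,0],[0,0,0],[0,0,0],[0,0,0],[0,0,0],[0,0,0],[0,0,0]],"translation":[[0.005,-0.04,0],[0.01,-0.09,0],[0.015,-0.14,0],[0.02,-0.19,0],[0.025,-0.24,0.02],[0.031,-0.29,0.05],[0.031,-0.3135,0.079],[0.031,-0.3135,0.079]],"gripper":[0.5,0.5,0.5,0.5,0.5,0.5,0.5,0.5]}' 20
python3 - <<'E'
from h import *
np.set_printoptions(precision=4,suppress=True)
p=cam('wrist'); save(p,'w4')
for r in models.landmark_of(p,'peg0')[:4]: print(r['confidence'],r['location'],at_z(p,r['location'],.074))
E
python3 t.py w .441 -.1035 .05
```

```text
t: 20.4
tool_pos: [0.4394, -0.1031, 0.1189]
orientation: [179.8, 16.9, -175.2]
ft_force: [0.6, 0.8, 0.1]
opening: 0.0437
finger_force: 0.0
0.66 [282.3, 205.0] [ 0.4345 -0.104   0.074 ]
t 20.5 [ 0.4407 -0.1021  0.1214] [ 179.9366   17.1334 -175.0427] F [-0.0722 -0.0592 -0.1852] 0.04323003111501685 0.0
world [ 0.441  -0.1035  0.05  ] tool delta [ 0.0209 -0.0015  0.0683]
```

```bash
python3 -m inch '{"dr":[[0,0,0],[0,0,0],[0,0,0],[0,0,0],[0,0,0],[0,0,0],[0,0,0],[0,0,0]],"translation":[[0.008,-0.0015,0.025],[0.016,-0.0015,0.05],[0.022,-0.0015,0.068],[0.022,-0.0015,0.068],[0.022,-0.0015,0.068],[0.022,-0.0015,0.068],[0.022,-0.0015,0.068],[0.022,-0.0015,0.068]],"gripper":[0.5,0.5,0.5,0.05,0.05,0.05,0.05,0.05]}' 20
cat > arc.py <<'E'
# rows for turning the gripped peg about the axis: arc.py PEGREL0 PEGREL1 n
import sys
from h import *
np.set_printoptions(precision=3,suppress=True)
s=ctrl.observe(); R=Ro.from_euler('xyz',s['orientation'],degrees=True).as_matrix()
a0,a1=np.radians([float(sys.argv[1])+5.1,float(sys.argv[2])+5.1]); n=int(sys.argv[3])
f=lambda a: .135*np.array([np.cos(a),np.sin(a),0])
print(s['tool_pos'],s['opening'],s['finger_force'])
for k in range(1,n+1): print(R.T@(f(a0+(a1-a0)*k/n)-f(a0)))
E
python3 arc.py 182.8 209 6
```

```text
t: 21.5
tool_pos: [0.4408, -0.1045, 0.051]
orientation: [-179.9, 17.3, -175.0]
ft_force: [-1.2, 0.0, 5.1]
opening: 0.0113
finger_force: 20.0
[ 0.441 -0.105  0.051] 0.011256426771924207 20.001147505827248
[-0.001 -0.01   0.   ]
[-0.002 -0.02   0.001]
[-0.005 -0.03   0.002]
[-0.008 -0.04   0.002]
[-0.012 -0.05   0.004]
[-0.016 -0.059  0.005]
```

Peg gripped (11.3 mm opening); now I'll sweep it along the arc.

```bash
python3 -m inch '{"dr":[[0,0,0],[0,0,0],[0,0,0],[0,0,0],[0,0,0],[0,0,0],[0,0,0],[0,0,0]],"translation":[[-0.001,-0.01,0],[-0.002,-0.02,0.001],[-0.005,-0.03,0.002],[-0.008,-0.04,0.002],[-0.012,-0.05,0.004],[-0.016,-0.059,0.005],[-0.016,-0.059,0.005],[-0.016,-0.059,0.005]],"gripper":[0.05,0.05,0.05,0.05,0.05,0.05,0.05,0.05]}' 20
python3 -m inch '{"dr":[[0,0,0],[0,0,0],[0,0,0],[0,0,0],[0,0,0],[0,0,0]],"translation":[[0,0,0],[0,0,0],[-0.008,0,-0.025],[-0.016,0,-0.055],[-0.01,0,-0.08],[-0.01,0.05,-0.08]],"gripper":[0.3,0.5,0.5,0.5,0.5,0.5]}' 20
python3 - <<'E'
from h import *
np.set_printoptions(precision=4,suppress=True)
p=cam('wrist'); save(p,'w5')
A=np.array([.571,-.084])
for n,z in(('peg0',.074),('white_cup_1',.032),('notch',.2356)):
  for r in models.landmark_of(p,n)[:4]:
    X=at_z(p,r['location'],z); d=X[:2]-A; print(n,r['confidence'],X,'rel',np.degrees(np.arctan2(d[1],d[0]))%360-5.1,np.linalg.norm(d))
E
python3 t.py
```

```text
t: 22.5
tool_pos: [0.4631, -0.1621, 0.0508]
orientation: [-180.0, 17.3, -175.0]
ft_force: [4.9, 3.5, 5.5]
opening: 0.0112
finger_force: 20.0
t: 23.25
tool_pos: [0.4443, -0.1158, 0.1316]
orientation: [-179.8, 17.3, -175.3]
ft_force: [0.0, 1.6, -0.7]
opening: 0.0433
finger_force: 0.0
peg0 0.73 [0.4649 0.0003 0.074 ] rel 136.43684151203803 0.1355131925075572
peg0 0.59 [ 0.4612 -0.1614  0.074 ] rel 210.08741387760531 0.13439570512120255
t 23.45 [ 0.443  -0.1122  0.1288] [-179.9823   17.143  -174.8927] F [0.4779 0.4792 0.1881] 0.04351983600376834 0.0
```

```bash
python3 t.py w .469 0 .12; python3 t.py w .469 0 .05
```

```text
t 23.45 [ 0.443  -0.1122  0.1288] [-179.9823   17.143  -174.8927] F [0.4779 0.4792 0.1881] 0.04351983600376834 0.0
world [0.469 0.    0.12 ] tool delta [-0.0317  0.1095  0.0189]
t 23.45 [ 0.443  -0.1122  0.1288] [-179.9823   17.143  -174.8927] F [0.4779 0.4792 0.1881] 0.04351983600376834 0.0
world [0.469 0.    0.05 ] tool delta [-0.0111  0.1095  0.0858]
```

```bash
python3 -m inch '{"dr":[[0,0,0],[0,0,0],[0,0,0],[0,0,0],[0,0,0],[0,0,0],[0,0,0],[0,0,0]],"translation":[[-0.01,0.05,0],[-0.025,0.09,0.01],[-0.032,0.1095,0.019],[-0.025,0.1095,0.043],[-0.018,0.1095,0.065],[-0.011,0.1095,0.086],[-0.011,0.1095,0.086],[-0.011,0.1095,0.086]],"gripper":[0.5,0.5,0.5,0.5,0.5,0.5,0.3,0.1]}' 20
python3 -m inch '{"dr":[[0,0,0],[0,0,0],[0,0,0],[0,0,0]],"translation":[[0,0,0],[0,0,0],[0,0,0],[0,0,0]],"gripper":[0.05,0.05,0.05,0.05]}' 20
python3 arc.py 137 208 14
```

```text
t: 24.45
tool_pos: [0.4703, -0.0012, 0.0509]
orientation: [-180.0, 17.2, -175.0]
ft_force: [0.3, -0.3, 0.1]
opening: 0.0307
finger_force: 0.0
t: 24.95
tool_pos: [0.4711, -0.001, 0.0516]
orientation: [-179.9, 17.3, -175.0]
ft_force: [1.6, -1.3, 3.3]
opening: 0.0114
finger_force: 20.0
[ 0.471 -0.001  0.052] 0.011399889216639206 19.999093352817
[ 0.007 -0.009 -0.002]
[ 0.014 -0.019 -0.004]
[ 0.02  -0.029 -0.006]
[ 0.025 -0.04  -0.008]
[ 0.028 -0.051 -0.009]
[ 0.031 -0.063 -0.01 ]
[ 0.033 -0.075 -0.01 ]
[ 0.034 -0.086 -0.011]
[ 0.034 -0.098 -0.011]
[ 0.033 -0.11  -0.01 ]
[ 0.031 -0.122 -0.01 ]
[ 0.028 -0.134 -0.009]
[ 0.024 -0.145 -0.007]
[ 0.019 -0.155 -0.006]
```

```bash
python3 -m inch '{"dr":[[0,0,0],[0,0,0],[0,0,0],[0,0,0],[0,0,0],[0,0,0],[0,0,0],[0,0,0]],"translation":[[0.007,-0.009,-0.002],[0.014,-0.019,-0.004],[0.020,-0.029,-0.006],[0.025,-0.040,-0.008],[0.028,-0.051,-0.009],[0.031,-0.063,-0.010],[0.033,-0.075,-0.010],[0.034,-0.086,-0.011]],"gripper":[0.05,0.05,0.05,0.05,0.05,0.05,0.05,0.05]}' 20
python3 -m inch '{"dr":[[0,0,0],[0,0,0],[0,0,0],[0,0,0],[0,0,0],[0,0,0],[0,0,0],[0,0,0]],"translation":[[0,-0.012,0],[-0.001,-0.024,0.001],[-0.003,-0.036,0.001],[-0.006,-0.048,0.002],[-0.010,-0.059,0.004],[-0.015,-0.069,0.005],[-0.015,-0.069,0.005],[-0.015,-0.069,0.005]],"gripper":[0.05,0.05,0.05,0.05,0.05,0.05,0.05,0.05]}' 20
python3 -m inch '{"dr":[[0,0,0],[0,0,0],[0,0,0],[0,0,0],[0,0,0],[0,0,0],[0,0,0]],"translation":[[0,0,0],[0,0,0],[-0.008,0,-0.025],[-0.016,0,-0.055],[-0.02,0,-0.09],[0,0,-0.11],[0.02,0.04,-0.12]],"gripper":[0.25,0.4,0.4,0.4,0.4,0.6,1]}' 20
cat > v.py <<'E'
from h import *
import sys
np.set_printoptions(precision=4,suppress=True)
p=cam('wrist'); save(p,sys.argv[1])
A=np.array([.571,-.084])
for n,z in(('peg0',.074),('white_cup_1',.032),('terracotta_cup',.032),('bar_grip',.289)):
  for r in models.landmark_of(p,n)[:4]:
    X=at_z(p,r['location'],z); d=X[:2]-A; print(n,round(r['confidence'],2),np.round(r['location']),X,'rel',np.degrees(np.arctan2(d[1],d[0]))%360-5.1,np.linalg.norm(d))
print(p['s']['tool_pos'])
E
python3 v.py w6
```

```text
t: 25.95
tool_pos: [0.4422, -0.0895, 0.0515]
orientation: [180.0, 17.3, -175.0]
ft_force: [7.4, 1.8, -4.2]
opening: 0.0112
finger_force: 20.0
t: 26.95
tool_pos: [0.464, -0.1576, 0.0511]
orientation: [-179.9, 17.2, -175.0]
ft_force: [-0.8, -1.0, 7.9]
opening: 0.011
finger_force: 20.0
t: 27.82
tool_pos: [0.4054, -0.1229, 0.1603]
orientation: [-179.9, 17.2, -175.1]
ft_force: [-1.6, -0.1, 0.1]
opening: 0.0477
finger_force: 0.0
peg0 0.8 [236. 234.] [ 0.4561 -0.1572  0.074 ] rel 207.39349839124813 0.13627825979434507
white_cup_1 0.89 [329. 218.] [ 0.4608 -0.0759  0.032 ] rel 170.69488071110587 0.1104684954788175
[ 0.4054 -0.1229  0.1603]
```

View pics/w6.png

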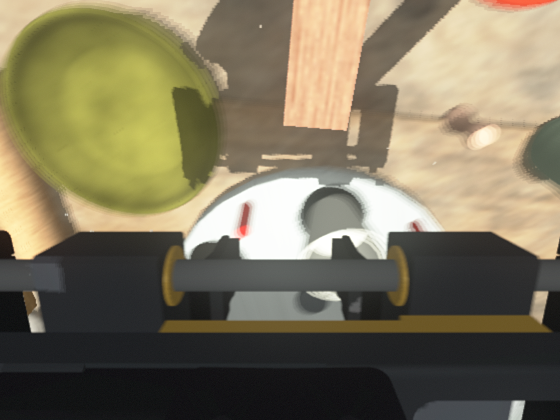

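The second cup is now in front at (.461,-.076).

```bash
python3 t.py w .4665 -.076 .14; python3 t.py w .4665 -.076 .08
```

```text
t 28.075 [ 0.4057 -0.1217  0.1591] [-179.9731   17.1984 -174.9739] F [-0.5543 -0.5885  0.9044] 0.06679214101951877 0.0
world [ 0.4665 -0.076   0.14  ] tool delta [-0.056   0.0402  0.0373]
t 28.075 [ 0.4057 -0.1217  0.1591] [-179.9731   17.1984 -174.9739] F [-0.5543 -0.5885  0.9044] 0.06679214101951877 0.0
world [ 0.4665 -0.076   0.08  ] tool delta [-0.0383  0.0403  0.0946]
```

```bash
python3 -m inch '{"dr":[[0,0,0],[0,0,0],[0,0,0],[0,0,0],[0,0,0],[0,0,0],[0,0,0],[0,0,0]],"translation":[[-0.02,0.02,0],[-0.05,0.04,0.01],[-0.056,0.04,0.037],[-0.05,0.04,0.056],[-0.044,0.04,0.075],[-0.038,0.04,0.095],[-0.038,0.04,0.095],[-0.038,0.04,0.095]],"gripper":[1,1,1,1,1,1,0.8,0.65]}' 15
python3 -m inch '{"dr":[[0,0,0],[0,0,0],[0,0,0],[0,0,0]],"translation":[[0,0,0],[0,0,0],[0,0,0],[0,0,0]],"gripper":[0.65,0.65,0.65,0.65]}' 15
python3 t.py
```

```text
t: 29.08
tool_pos: [0.4667, -0.0766, 0.08]
orientation: [180.0, 17.2, -175.0]
ft_force: [-0.6, -0.9, -0.2]
opening: 0.0742
finger_force: 0.0
t: 29.58
tool_pos: [0.4671, -0.0766, 0.0807]
orientation: [-179.9, 17.3, -175.0]
ft_force: [0.2, -1.0, 4.1]
opening: 0.0656
finger_force: 14.6
t 29.575 [ 0.4671 -0.0766  0.0807] [-179.9434   17.2969 -174.9992] F [ 0.1838 -0.9984  4.0636] 0.06557714493535774 14.569640907986923
```

```bash
python3 -m inch '{"dr":[[0,0,0],[0,0,0],[0,0,0],[0,0,0],[0,0,0],[0,0,0],[0,0,0],[0,0,0]],"translation":[[-0.002,0,-0.008],[-0.008,0,-0.025],[-0.015,0,-0.06],[0,0,-0.1],[0.01,0.02,-0.13],[0.01,0.07,-0.145],[0,0.13,-0.145],[-0.01,0.18,-0.145]],"gripper":[0.65,0.65,0.65,0.65,0.65,0.65,0.65,0.65]}' 15
python3 t.py w .44 .21 .25
```

```text
t: 30.58
tool_pos: [0.4168, 0.1019, 0.2219]
orientation: [-180.0, 17.3, -175.0]
ft_force: [-0.3, -0.1, -0.9]
opening: 0.0656
finger_force: 14.9
t 30.575 [0.4168 0.1019 0.2219] [-179.9986   17.268  -175.0271] F [-0.2511 -0.0646 -0.8915] 0.06560310120573282 14.93713393878898
world [0.44 0.21 0.25] tool delta [-0.0393  0.1057 -0.0172]
```

```bash
python3 -m inch '{"dr":[[0,0,0],[0,0,0],[0,0,0],[0,0,0],[0,0,0]],"translation":[[-0.02,0.05,-0.01],[-0.039,0.09,-0.017],[-0.039,0.106,-0.017],[-0.039,0.106,-0.017],[-0.039,0.106,-0.017]],"gripper":[0.65,0.65,0.65,0.65,0.65]}' 15
python3 m.py .042 m3
```

```text
t: 31.2
tool_pos: [0.4398, 0.208, 0.2484]
orientation: [-180.0, 17.1, -175.0]
ft_force: [-0.3, -0.5, -0.8]
opening: 0.0655
finger_force: 14.9
wrist base_cup 0.81 [336. 180.] [0.493 0.272 0.042]
   trace wrist base_cup 0.92 [346. 183.  57.  34.] [0.4604 0.2658 0.114 ]
   trace wrist base_cup 0.82 [516.  14.  87.  28.] [0.3203 0.3603 0.114 ]
wrist white_cup_1 0.79 [283. 199.] [0.5232 0.214  0.042 ]
wrist white_cup_1 0.76 [338. 193.] [0.5091 0.2766 0.042 ]
wrist white_cup_1 0.66 [126. 196.] [0.5352 0.0314 0.042 ]
   trace wrist white_cup_1 0.93 [354. 213.  61.  57.] [0.4918 0.2786 0.114 ]
   trace wrist white_cup_1 0.77 [286. 244. 139. 152.] [0.5335 0.2184 0.114 ]
   trace wrist white_cup_1 0.76 [104. 208.  86.  50.] [0.5055 0.0442 0.114 ]
   trace wrist white_cup_1 0.54 [106. 244. 188. 178.] [0.5491 0.0379 0.114 ]
top base_cup 0.53 [175. 296.] [0.3113 0.3861 0.042 ]
top base_cup 0.49 [218. 224.] [0.5111 0.2701 0.042 ]
   trace top base_cup 0.74 [308. 276.  11.   8.] [0.3713 0.0244 0.114 ]
   trace top base_cup 0.54 [160. 303.   8.  19.] [0.2963 0.4066 0.114 ]
top white_cup_1 0.69 [233. 252.] [0.4331 0.2282 0.042 ]
top white_cup_1 0.67 [310. 215.] [0.5382 0.0164 0.042 ]
top white_cup_1 0.67 [219. 224.] [0.5116 0.269  0.042 ]
   trace top white_cup_1 0.77 [233. 240.  26.  15.] [0.4639 0.2207 0.114 ]
   trace top white_cup_1 0.73 [212. 224.  25.  29.] [0.5025 0.2748 0.114 ]
   trace top white_cup_1 0.6 [311. 218.  17.   7.] [0.5232 0.0187 0.114 ]
31.45 [0.4404 0.2078 0.249 ] [-179.9963   17.1953 -175.0808]
```

View pics/m3wrist.png

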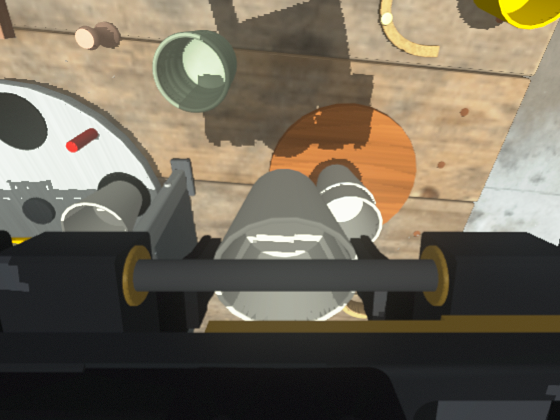

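The stack is still at (352,205) and the held cup is upright. Lowering it.

```bash
python3 t.py w .5137 .278 .185
```

```text
t 31.7 [0.4403 0.2084 0.249 ] [ 179.9999   17.191  -175.0285] F [-0.1597 -0.1398 -1.4434] 0.06551537137117125 14.931944462021178
world [0.5137 0.278  0.185 ] tool delta [-0.0567  0.063   0.0845]
```

```bash
python3 -m inch '{"dr":[[0,0,0],[0,0,0],[0,0,0],[0,0,0],[0,0,0]],"translation":[[-0.025,0.03,0.02],[-0.045,0.06,0.05],[-0.057,0.063,0.075],[-0.057,0.063,0.0845],[-0.057,0.063,0.0845]],"gripper":[0.65,0.65,0.65,0.65,0.65]}' 15
python3 -m inch '{"dr":[[0,0,0],[0,0,0],[0,0,0],[0,0,0],[0,0,0],[0,0,0]],"translation":[[0.004,0,0.013],[0.008,0,0.025],[0.012,0,0.038],[0.016,0,0.05],[0.0185,0,0.06],[0.0185,0,0.06]],"gripper":[0.65,0.65,0.65,0.65,0.65,0.65]}' 15
python3 -m inch '{"dr":[[0,0,0],[0,0,0],[0,0,0]],"translation":[[0.001,0,0.002],[0.0015,0,0.0045],[0.0015,0,0.0045]],"gripper":[0.65,0.65,0.65]}' 15
```

```text
t: 32.33
tool_pos: [0.5131, 0.2777, 0.1841]
orientation: [-180.0, 17.1, -175.0]
ft_force: [-0.1, 0.0, -1.3]
opening: 0.0656
finger_force: 14.9
t: 33.08
tool_pos: [0.5133, 0.2779, 0.1209]
orientation: [-179.9, 17.1, -175.0]
ft_force: [0.5, -0.7, -1.6]
opening: 0.0658
finger_force: 15.0
t: 33.45
tool_pos: [0.5147, 0.2786, 0.1187]
orientation: [180.0, 17.3, -175.0]
ft_force: [-0.2, -0.1, 3.0]
opening: 0.0652
finger_force: 14.7
```

Seated at the expected height. I'll release, retract and go to the next peg.

```bash
python3 -m inch '{"dr":[[0,0,0],[0,0,0],[0,0,0],[0,0,0],[0,0,0],[0,0,0],[0,0,0],[0,0,0]],"translation":[[0,0,0],[0,0,0],[0,0,0],[-0.008,0,-0.025],[-0.02,0,-0.065],[0.01,0,-0.09],[0.05,-0.04,-0.09],[0.07,-0.1,-0.09]],"gripper":[0.75,0.85,1,1,1,1,0.8,0.5]}' 15
python3 t.py w .455 -.01 .15
```

```text
t: 34.45
tool_pos: [0.4276, 0.1715, 0.1819]
orientation: [-180.0, 17.1, -174.8]
ft_force: [-0.0, -1.7, 1.0]
opening: 0.0742
finger_force: 0.0
t 34.45 [0.4276 0.1715 0.1819] [-179.9935   17.1243 -174.7527] F [-0.0085 -1.699   0.9763] 0.07419443740817543 0.0
world [ 0.455 -0.01   0.15 ] tool delta [-0.0008 -0.1832  0.0337]
```

```bash
python3 -m inch '{"dr":[[0,0,0],[0,0,0],[0,0,0],[0,0,0],[0,0,0],[0,0,0],[0,0,0]],"translation":[[0,-0.04,0],[0,-0.09,0],[0,-0.13,0],[0,-0.16,0.02],[0,-0.183,0.034],[0,-0.183,0.034],[0,-0.183,0.034]],"gripper":[0.5,0.5,0.5,0.5,0.5,0.5,0.5]}' 15
python3 v.py w7; python3 t.py
```

```text
t: 35.33
tool_pos: [0.4554, -0.0097, 0.1505]
orientation: [180.0, 17.2, -175.0]
ft_force: [0.5, -0.3, -0.5]
opening: 0.0434
finger_force: 0.0
peg0 0.82 [297. 202.] [0.4662 0.0012 0.074 ] rel 135.78403046761812 0.13508185586869972
peg0 0.74 [ 70. 174.] [ 0.4571 -0.1582  0.074 ] rel 207.96692101171985 0.1359410402120746
peg0 0.57 [ 49. 314.] [ 0.603  -0.2116  0.074 ] rel 278.98636650600474 0.13159290834410078
white_cup_1 0.77 [310. 249.] [0.5414 0.0226 0.032 ] rel 100.40753906251186 0.11059067152351125
terracotta_cup 0.38 [256. 331.] [ 0.6623 -0.0232  0.032 ] rel 28.58856861743623 0.10969783147923405
[ 0.4554 -0.0097  0.1505]
t 35.575 [ 0.4558 -0.0095  0.151 ] [-179.9853   17.2393 -174.9194] F [-0.75   -0.3806 -0.0225] 0.043324445665317964 0.0
```

```bash
python3 t.py w .470 .001 .05
```

```text
t 35.575 [ 0.4558 -0.0095  0.151 ] [-179.9853   17.2393 -174.9194] F [-0.75   -0.3806 -0.0225] 0.043324445665317964 0.0
world [0.47  0.001 0.05 ] tool delta [0.0155 0.0092 0.1009]
```

```bash
python3 -m inch '{"dr":[[0,0,0],[0,0,0],[0,0,0],[0,0,0],[0,0,0],[0,0,0],[0,0,0],[0,0,0]],"translation":[[-0.013,0.0092,0],[-0.006,0.0092,0.03],[0.001,0.0092,0.055],[0.009,0.0092,0.08],[0.0155,0.0092,0.101],[0.0155,0.0092,0.101],[0.0155,0.0092,0.101],[0.0155,0.0092,0.101]],"gripper":[0.5,0.5,0.5,0.5,0.5,0.3,0.1,0.05]}' 20
python3 -m inch '{"dr":[[0,0,0],[0,0,0],[0,0,0]],"translation":[[0,0,0],[0,0,0],[0,0,0]],"gripper":[0.05,0.05,0.05]}' 20
python3 arc.py 136 182 8
```

```text
t: 36.58
tool_pos: [0.4709, 0.0002, 0.0509]
orientation: [-180.0, 17.3, -175.0]
ft_force: [-0.4, -0.1, -0.4]
opening: 0.0212
finger_force: 0.0
t: 36.95
tool_pos: [0.4703, 0.0004, 0.0503]
orientation: [180.0, 17.3, -175.0]
ft_force: [-3.4, 1.6, 5.7]
opening: 0.0111
finger_force: 20.0
[0.47 0.   0.05] 0.01108944101195135 20.000041401945055
[ 0.008 -0.01  -0.003]
[ 0.016 -0.021 -0.005]
[ 0.022 -0.033 -0.007]
[ 0.028 -0.045 -0.009]
[ 0.032 -0.058 -0.01 ]
[ 0.034 -0.072 -0.011]
[ 0.036 -0.085 -0.011]
[ 0.036 -0.099 -0.011]
```

```bash
python3 -m inch '{"dr":[[0,0,0],[0,0,0],[0,0,0],[0,0,0],[0,0,0],[0,0,0],[0,0,0],[0,0,0]],"translation":[[0.008,-0.010,-0.003],[0.016,-0.021,-0.005],[0.022,-0.033,-0.007],[0.028,-0.045,-0.009],[0.032,-0.058,-0.010],[0.034,-0.072,-0.011],[0.036,-0.085,-0.011],[0.036,-0.099,-0.011]],"gripper":[0.05,0.05,0.05,0.05,0.05,0.05,0.05,0.05]}' 20
python3 -m inch '{"dr":[[0,0,0],[0,0,0],[0,0,0],[0,0,0],[0,0,0],[0,0,0],[0,0,0],[0,0,0]],"translation":[[0,0,0],[0,0,0],[0,0,0],[-0.008,0,-0.025],[-0.016,0,-0.055],[-0.02,0.02,-0.09],[-0.01,0.03,-0.11],[-0.01,0.03,-0.11]],"gripper":[0.05,0.25,0.4,0.4,0.4,0.6,1,1]}' 20
python3 v.py w8; python3 t.py
```

```text
t: 37.95
tool_pos: [0.4416, -0.1023, 0.0502]
orientation: [-180.0, 17.3, -175.0]
ft_force: [-0.4, 0.9, 4.3]
opening: 0.0113
finger_force: 20.0
t: 38.95
tool_pos: [0.4158, -0.0734, 0.1584]
orientation: [-179.9, 17.3, -174.9]
ft_force: [0.5, 1.0, -0.3]
opening: 0.0568
finger_force: 0.0
peg0 0.6 [246. 202.] [ 0.4347 -0.1003  0.074 ] rel 181.7149206276129 0.13728178695405102
white_cup_1 0.79 [325. 219.] [ 0.4719 -0.0304  0.032 ] rel 146.517962269418 0.11268949557724453
terracotta_cup 0.77 [363. 312.] [0.5917 0.0302 0.032 ] rel 74.63317134654356 0.11605472503205265
[ 0.4158 -0.0734  0.1584]
t 39.2 [ 0.4151 -0.0736  0.1561] [ 179.9341   17.087  -175.0352] F [ 0.4133 -0.1776  0.1061] 0.07672988801417817 0.0
```

View pics/w8.png

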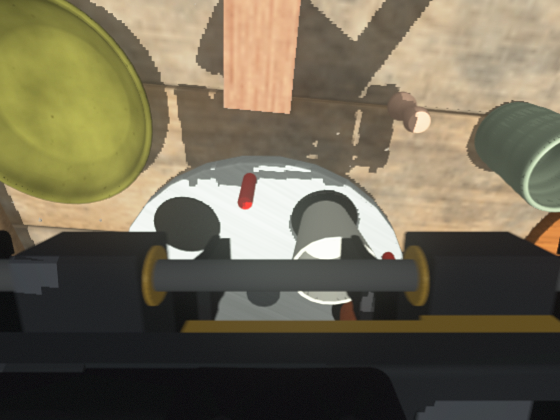

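The third cup is at rel 146° (325,250), about (.474,-.031), and the terracotta cup is behind the guard at rel 75°.

```bash
python3 t.py w .480 -.031 .14; python3 t.py w .480 -.031 .08
```

```text
t 39.2 [ 0.4151 -0.0736  0.1561] [ 179.9341   17.087  -175.0352] F [ 0.4133 -0.1776  0.1061] 0.07672988801417817 0.0
world [ 0.48  -0.031  0.14 ] tool delta [-0.0606  0.0368  0.0355]
t 39.2 [ 0.4151 -0.0736  0.1561] [ 179.9341   17.087  -175.0352] F [ 0.4133 -0.1776  0.1061] 0.07672988801417817 0.0
world [ 0.48  -0.031  0.08 ] tool delta [-0.043   0.0367  0.0929]
```

```bash
python3 -m inch '{"dr":[[0,0,0],[0,0,0],[0,0,0],[0,0,0],[0,0,0],[0,0,0],[0,0,0],[0,0,0]],"translation":[[-0.02,0.02,0],[-0.05,0.037,0.01],[-0.061,0.037,0.036],[-0.055,0.037,0.055],[-0.049,0.037,0.074],[-0.043,0.037,0.093],[-0.043,0.037,0.093],[-0.043,0.037,0.093]],"gripper":[1,1,1,1,1,1,0.8,0.65]}' 15
python3 -m inch '{"dr":[[0,0,0],[0,0,0],[0,0,0],[0,0,0]],"translation":[[0,0,0],[0,0,0],[0,0,0],[0,0,0]],"gripper":[0.65,0.65,0.65,0.65]}' 15
python3 t.py
```

```text
t: 40.2
tool_pos: [0.4807, -0.031, 0.0813]
orientation: [180.0, 17.2, -175.0]
ft_force: [0.6, 0.0, 0.6]
opening: 0.0745
finger_force: 0.0
t: 40.7
tool_pos: [0.4812, -0.0311, 0.082]
orientation: [-180.0, 17.3, -175.0]
ft_force: [-1.5, -0.2, 4.2]
opening: 0.0661
finger_force: 14.7
t 40.7 [ 0.4812 -0.0311  0.082 ] [-179.9571   17.2902 -174.999 ] F [-1.5245 -0.1563  4.1947] 0.0661072382849421 14.685832174391038
```

```bash
python3 -m inch '{"dr":[[0,0,0],[0,0,0],[0,0,0],[0,0,0],[0,0,0],[0,0,0],[0,0,0],[0,0,0]],"translation":[[-0.002,0,-0.008],[-0.008,0,-0.025],[-0.015,0,-0.06],[0,0,-0.1],[0.02,0.02,-0.14],[0.02,0.07,-0.16],[0.01,0.12,-0.165],[0,0.16,-0.165]],"gripper":[0.65,0.65,0.65,0.65,0.65,0.65,0.65,0.65]}' 15
python3 t.py w .44 .21 .27
```

```text
t: 41.7
tool_pos: [0.4177, 0.1259, 0.2401]
orientation: [180.0, 17.3, -175.0]
ft_force: [0.8, -0.4, -0.8]
opening: 0.0659
finger_force: 15.1
t 41.7 [0.4177 0.1259 0.2401] [ 179.9912   17.3181 -174.9921] F [ 0.8013 -0.4359 -0.8277] 0.06586651581942364 15.061193743056265
world [0.44 0.21 0.27] tool delta [-0.0371  0.0818 -0.0197]
```

```bash
python3 -m inch '{"dr":[[0,0,0],[0,0,0],[0,0,0],[0,0,0]],"translation":[[-0.02,0.045,-0.01],[-0.037,0.082,-0.02],[-0.037,0.082,-0.02],[-0.037,0.082,-0.02]],"gripper":[0.65,0.65,0.65,0.65]}' 15
python3 m.py .07 m4 | grep -v trace; python3 t.py w .5137 .278 .215
```

```text
t: 42.2
tool_pos: [0.4393, 0.208, 0.2679]
orientation: [-179.9, 17.1, -175.0]
ft_force: [-0.6, -0.8, -0.9]
opening: 0.0663
finger_force: 15.1
wrist base_cup 0.87 [330. 172.] [0.4797 0.2622 0.07  ]
wrist base_cup 0.7 [128. 181.] [0.5092 0.0408 0.07  ]
wrist white_cup_1 0.97 [285. 195.] [0.512  0.2151 0.07  ]
wrist white_cup_1 0.86 [340. 183.] [0.4918 0.2748 0.07  ]
top base_cup 0.54 [219. 224.] [0.5089 0.2645 0.07  ]
top white_cup_1 0.73 [306. 276.] [0.3704 0.0269 0.07  ]
top white_cup_1 0.64 [214. 223.] [0.5101 0.2762 0.07  ]
top white_cup_1 0.63 [219. 226.] [0.501  0.2626 0.07  ]
top white_cup_1 0.45 [234. 250.] [0.4389 0.2222 0.07  ]
42.45 [0.44   0.2075 0.2685] [-179.9882   17.1662 -175.0973]
t 42.7 [0.4402 0.2082 0.2689] [ 179.9979   17.1945 -175.0393] F [-0.2576  0.0622 -0.6823] 0.06641301266989613 15.065657098176644
world [0.5137 0.278  0.215 ] tool delta [-0.0598  0.0632  0.0749]
```

View pics/m4wrist.png

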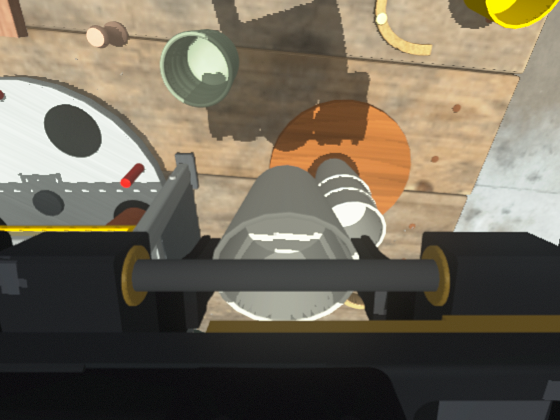

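```bash
python3 - <<'E'
from h import *
p=cam('wrist'); print(proj(p,[[.508,.278,.014],[.508,.278,.070],[.508,.278,.142],[.518,.278,.142],[.508,.288,.142]]))
a=np.linspace(0,6.28,60)
f=p['frame'][:,:,::-1].copy()
for z in(.114,.142):
  for u in proj(p,np.c_[.508+.0335*np.cos(a),.278+.0335*np.sin(a),0*a+z]): cv2.circle(f,(int(u[0]),int(u[1])),0,(0,0,255),-1)
cv2.imwrite('pics/ov.png',cv2.resize(f[130:270,230:430],None,fx=3,fy=3))
E
```

```text
[[333.96030544 173.01643859]
 [340.15895349 194.39486208]
 [350.84643279 231.26694248]
 [348.91682884 239.69472118]
 [361.21162855 231.98964286]]
```

View pics/ov.png

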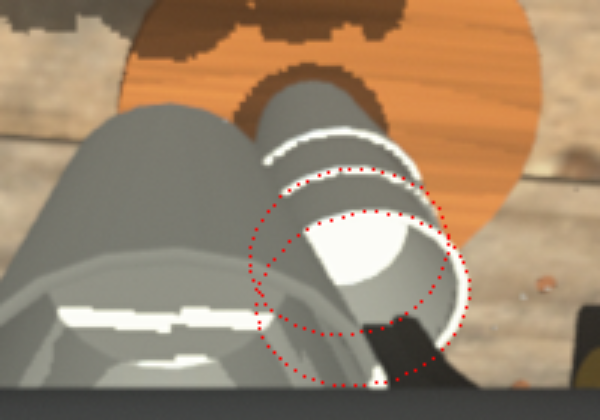

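The overlay matches: two nested cups at (.508,.278). Placing the last one.

```bash
python3 -m inch '{"dr":[[0,0,0],[0,0,0],[0,0,0],[0,0,0],[0,0,0]],"translation":[[-0.025,0.03,0.01],[-0.045,0.06,0.04],[-0.06,0.063,0.065],[-0.06,0.063,0.075],[-0.06,0.063,0.075]],"gripper":[0.65,0.65,0.65,0.65,0.65]}' 15
python3 -m inch '{"dr":[[0,0,0],[0,0,0],[0,0,0],[0,0,0],[0,0,0],[0,0,0]],"translation":[[0.004,0,0.013],[0.008,0,0.025],[0.012,0,0.038],[0.016,0,0.05],[0.0185,0,0.06],[0.0185,0,0.06]],"gripper":[0.65,0.65,0.65,0.65,0.65,0.65]}' 15
python3 -m inch '{"dr":[[0,0,0],[0,0,0],[0,0,0]],"translation":[[0.001,0,0.002],[0.0015,0,0.005],[0.0015,0,0.005]],"gripper":[0.65,0.65,0.65]}' 15
```

```text
t: 43.38
tool_pos: [0.513, 0.2776, 0.2138]
orientation: [-180.0, 17.1, -175.0]
ft_force: [0.8, -1.1, -1.0]
opening: 0.066
finger_force: 15.1
t: 44.12
tool_pos: [0.5133, 0.2779, 0.1508]
orientation: [-180.0, 17.1, -175.0]
ft_force: [0.0, -0.4, -1.0]
opening: 0.0664
finger_force: 15.1
t: 44.5
tool_pos: [0.5152, 0.2786, 0.1485]
orientation: [180.0, 17.4, -175.0]
ft_force: [0.2, -0.6, 4.0]
opening: 0.0658
finger_force: 14.8
```

```bash
python3 -m inch '{"dr":[[0,0,0],[0,0,0],[0,0,0],[0,0,0],[0,0,0],[0,0,0],[0,0,0],[0,0,0]],"translation":[[0,0,0],[0,0,0],[0,0,0],[-0.008,0,-0.025],[-0.02,0,-0.065],[0.01,-0.02,-0.1],[0.02,-0.05,-0.13],[0.02,-0.05,-0.13]],"gripper":[0.75,0.85,1,1,1,1,1,1]}' 15
python3 -m inch '{"dr":[[0,0,0],[0,0,0],[0,0,0]],"translation":[[0,0,0],[0,0,0],[0,0,0]],"gripper":[1,1,1]}'
python3 - <<'E'
from h import *
p=cam('wrist')
a=np.linspace(0,6.28,60)
f=p['frame'][:,:,::-1].copy()
for z in(.142,.170):
  for u in proj(p,np.c_[.508+.0335*np.cos(a),.278+.0335*np.sin(a),0*a+z]): cv2.circle(f,(int(u[0]),int(u[1])),0,(0,0,255),-1)
q=cam('top'); cv2.imwrite('pics/ov2.png',np.hstack([cv2.resize(f[110:310,200:460],None,fx=2,fy=2),cv2.resize(q['frame'][150:300,180:270,::-1],(240,400))]))
E
python3 t.py c -.0318 0 .34
```

```text
t: 45.5
tool_pos: [0.4613, 0.2228, 0.2675]
orientation: [179.9, 17.4, -175.1]
ft_force: [0.1, 0.3, -0.3]
opening: 0.0872
finger_force: 0.0
t: 45.88
tool_pos: [0.4607, 0.2237, 0.2639]
orientation: [-180.0, 17.1, -175.0]
ft_force: [0.2, 1.2, 0.7]
opening: 0.0872
finger_force: 0.0
t 45.975 [0.4609 0.2236 0.2643] [-179.9782   17.1029 -174.9738] F [ 0.3529 -0.0863  0.2513] 0.08647898855899736 0.0
world [ 0.5413 -0.0868  0.34  ] tool delta [-0.0729 -0.3163 -0.0566]
```

View pics/ov2.png

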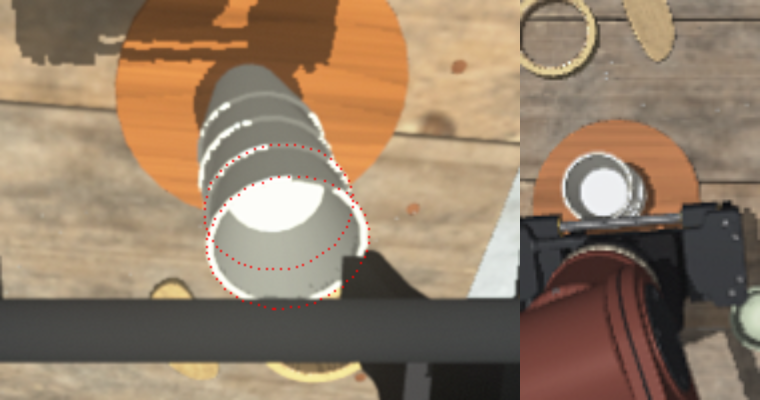

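The three-cup stack matches the overlay at z .142 and .170, so all cups are fully nested. Now I'll go back to the bar, tool levelled.

```bash
python3 -m inch '{"dr":[[0,0.05,0],[0,0.15,0],[0,0.25,0],[0,0.3,0],[0,0.3,0],[0,0.3,0],[0,0.3,0],[0,0.3,0]],"translation":[[0,-0.02,-0.05],[-0.02,-0.06,-0.08],[-0.04,-0.11,-0.08],[-0.06,-0.17,-0.076],[-0.0775,-0.23,-0.076],[-0.0775,-0.28,-0.076],[-0.0775,-0.317,-0.076],[-0.0775,-0.317,-0.076]],"gripper":[1,1,1,1,1,1,1,1]}' 40
python3 -m inch '{"dr":[[0,0,0],[0,0,0]],"translation":[[0,0,0],[0,0,0]],"gripper":[1,1]}' 40
python3 v.py w9; python3 t.py w .5395 -.0875 .2705
```

```text
t: 46.98
tool_pos: [0.5401, -0.0903, 0.3598]
orientation: [180.0, -0.1, -175.2]
ft_force: [-0.3, 0.9, -0.1]
opening: 0.0868
finger_force: 0.0
t: 47.22
tool_pos: [0.5401, -0.0867, 0.3607]
orientation: [180.0, 0.0, -174.9]
ft_force: [-0.3, -0.6, 0.7]
opening: 0.087
finger_force: 0.0
peg0 0.68 [186. 172.] [ 0.5484 -0.2179  0.074 ] rel 255.31245978669992 0.1358193408373662
peg0 0.63 [278.  93.] [ 0.4376 -0.1031  0.074 ] rel 183.05283951917053 0.13475371828992683
peg0 0.59 [382. 163.] [0.513  0.0417 0.074 ] rel 109.66158678990007 0.13847609939945194
white_cup_1 0.62 [556. 175.] [0.5125 0.3134 0.032 ] rel 93.27501119501372 0.4017180532549815
bar_grip 0.86 [284. 213.] [ 0.5354 -0.0866  0.289 ] rel 179.05954253842344 0.03571658087365851
[ 0.5401 -0.0867  0.3607]
t 47.475 [ 0.54   -0.0872  0.3609] [-179.9921    0.0164 -174.9426] F [-0.0784 -0.3807  0.9578] 0.08704600827616674 0.0
world [ 0.5395 -0.0875  0.2705] tool delta [ 0.0006 -0.0002  0.0904]
```

```bash
python3 -m inch '{"dr":[[0,0,0],[0,0,0],[0,0,0],[0,0,0],[0,0,0],[0,0,0],[0,0,0],[0,0,0]],"translation":[[0.001,0,0.04],[0.001,0,0.07],[0.001,0,0.085],[0.001,0,0.0905],[0.001,0,0.0905],[0.001,0,0.0905],[0.001,0,0.0905],[0.001,0,0.0905]],"gripper":[1,1,1,1,0.6,0.3,0.2,0.2]}' 40
python3 -m inch '{"dr":[[0,0,0],[0,0,0],[0,0,0],[0,0,0]],"translation":[[0,0,0],[0,0,0],[0,0,0],[0,0,0]],"gripper":[0.2,0.2,0.2,0.2]}' 40
```

```text
t: 48.48
tool_pos: [0.5392, -0.0881, 0.2707]
orientation: [-180.0, 0.0, -175.0]
ft_force: [0.8, 0.4, 0.1]
opening: 0.0553
finger_force: 0.0
t: 48.98
tool_pos: [0.5389, -0.0867, 0.2702]
orientation: [179.9, -0.0, -175.0]
ft_force: [-1.4, 6.2, 1.1]
opening: 0.0332
finger_force: 40.0
```

```bash
python3 -m inch '{"dr":[[0,0,0],[0,0,0],[0,0,0],[0,0,0],[0,0,0],[0,0,0],[0,0,0]],"translation":[[0,0,-0.004],[0,0,-0.008],[0,0,-0.012],[0,0,-0.016],[0,0,-0.019],[0,0,-0.019],[0,0,-0.019]],"gripper":[0.2,0.2,0.2,0.2,0.2,0.2,0.2]}' 40
python3 -m inch '{"dr":[[0,0,0],[0,0,0],[0,0,0],[0,0,0],[0,0,0],[0,0,0],[0,0,0],[0,0,0]],"translation":[[0.007,0,0],[0.014,0,0],[0.021,0,0.0],[0.028,0,0.001],[0.034,0,0.002],[0.039,0,0.003],[0.0395,0,0.003],[0.0395,0,0.003]],"gripper":[0.2,0.2,0.2,0.2,0.2,0.2,0.2,0.2]}' 40
python3 t.py
```

```text
t: 49.85
tool_pos: [0.5385, -0.0868, 0.2883]
orientation: [179.9, -0.1, -175.0]
ft_force: [-0.3, 5.6, -3.2]
opening: 0.0336
finger_force: 40.0
t: 50.85
tool_pos: [0.5003, -0.0903, 0.2859]
orientation: [179.9, 0.1, -175.0]
ft_force: [2.8, 6.3, -4.6]
opening: 0.0338
finger_force: 40.0
t 50.85 [ 0.5003 -0.0903  0.2859] [ 179.8761    0.1012 -174.9723] F [ 2.7856  6.2742 -4.5706] 0.033782128404802055 39.99898860231042
```

```bash
python3 -m inch '{"dr":[[0,0,0],[0,0,0],[0,0,0],[0,0,0],[0,0,0],[0,0,0],[0,0,0],[0,0,0]],"translation":[[0,0,0.007],[0,0,0.014],[0,0,0.021],[0,0,0.028],[0,0,0.035],[0,0,0.042],[0,0,0.049],[0,0,0.056]],"gripper":[0.2,0.2,0.2,0.2,0.2,0.2,0.2,0.2]}' 40
python3 -m inch '{"dr":[[0,0,0],[0,0,0],[0,0,0],[0,0,0],[0,0,0],[0,0,0]],"translation":[[0,0,0.006],[0,0,0.011],[0,0,0.015],[0,0,0.0175],[0,0,0.0175],[0,0,0.0175]],"gripper":[0.2,0.2,0.2,0.2,0.2,0.2]}' 40
python3 t.py
```

```text
t: 51.85
tool_pos: [0.5003, -0.0903, 0.2298]
orientation: [179.9, 0.1, -175.0]
ft_force: [3.4, 6.2, -4.9]
opening: 0.0334
finger_force: 40.0
t: 52.6
tool_pos: [0.5006, -0.0903, 0.2134]
orientation: [179.9, 0.1, -175.0]
ft_force: [2.5, 7.2, -0.0]
opening: 0.0335
finger_force: 40.0
t 52.6 [ 0.5006 -0.0903  0.2134] [ 179.8942    0.1444 -174.9767] F [ 2.5421  7.1528 -0.0372] 0.0334572166222621 40.00013021752238
```

Down: the weight is off the gripper at z = .213. I'll release, retract, and check once with the cameras, numbers only.

```bash
python3 -m inch '{"dr":[[0,0,0],[0,0,0],[0,0,0],[0,0,0],[0,0,0],[0,0,0],[0,0,0],[0,0,0]],"translation":[[0,0,0.001],[0,0,0.001],[0,0,0.001],[0,0,0.001],[0,0,-0.03],[0,0,-0.08],[0.04,0.03,-0.11],[0.08,0.08,-0.11]],"gripper":[0.3,0.5,0.8,1,1,1,1,1]}' 40
python3 -m inch '{"dr":[[0,0,0],[0,0,0],[0,0,0],[0,0,0]],"translation":[[0,0.04,-0.02],[0,0.08,-0.02],[0,0.08,-0.02],[0,0.08,-0.02]],"gripper":[1,1,1,1]}'
python3 - <<'E'
from h import *
np.set_printoptions(precision=4,suppress=True)
p=cam('scene');q=cam('top')
print('expect down', proj(p,[[.501,-.0905,.2316]]),proj(q,[[.501,-.0905,.2316]]),'hooked',proj(p,[[.5395,-.0875,.289]]))
for c in(p,q):
    for n,z in(('bar_grip',.2316),('terracotta_cup',.032),('base_cup',.014),('white_cup_1',.098),('green_tumbler',0),('clay_stamp',0),('masking_tape',0)):
        for r in models.landmark_of(c,n)[:3]: print(n,round(r['confidence'],2),np.round(r['location']),at_z(c,r['location'],z))
E
python3 t.py
```

```text
t: 53.6
tool_pos: [0.4145, -0.0205, 0.3256]
orientation: [-179.9, 0.3, -175.2]
ft_force: [0.5, 1.1, 0.6]
opening: 0.0859
finger_force: 0.0
t: 54.1
tool_pos: [0.4071, 0.0594, 0.3425]
orientation: [-180.0, -0.0, -175.0]
ft_force: [-0.6, -1.3, -0.5]
opening: 0.0868
finger_force: 0.0
expect down [[336.3925 244.2722]] [[359.7725 222.2189]] hooked [[354.9324 216.3973]]
bar_grip 0.54 [336. 242.] [ 0.503  -0.0841  0.2316]
terracotta_cup 0.62 [251. 268.] [0.3808 0.0849 0.032 ]
terracotta_cup 0.4 [334. 256.] [0.5869 0.0208 0.032 ]
base_cup 0.87 [188. 214.] [0.3011 0.3696 0.014 ]
base_cup 0.57 [261. 209.] [0.5027 0.2869 0.014 ]
base_cup 0.54 [340. 257.] [0.6077 0.0219 0.014 ]
white_cup_1 0.76 [263. 190.] [0.5058 0.2731 0.098 ]
white_cup_1 0.45 [263. 204.] [0.4813 0.22   0.098 ]
white_cup_1 0.4 [266. 196.] [0.5019 0.2484 0.098 ]
green_tumbler 0.57 [248. 264.] [0.3862 0.1251 0.    ]
clay_stamp 0.68 [262. 297.] [0.3739 0.0132 0.    ]
clay_stamp 0.63 [265. 188.] [0.5611 0.3878 0.    ]
masking_tape 0.89 [304. 177.] [0.7033 0.3771 0.    ]
masking_tape 0.44 [265. 196.] [0.5438 0.3507 0.    ]
masking_tape 0.24 [351. 295.] [ 0.5725 -0.0852 -0.    ]
bar_grip 0.5 [357. 220.] [ 0.505  -0.0838  0.2316]
bar_grip 0.37 [218. 226.] [0.489  0.2422 0.2316]
base_cup 0.79 [174. 300.] [0.2983 0.3964 0.014 ]
base_cup 0.47 [220. 224.] [0.5113 0.271  0.014 ]
white_cup_1 0.86 [219. 222.] [0.5094 0.2603 0.098 ]
white_cup_1 0.59 [218. 226.] [0.5    0.2632 0.098 ]
white_cup_1 0.39 [219. 224.] [0.5051 0.2594 0.098 ]
masking_tape 0.58 [192. 160.] [0.7013 0.3576 0.    ]
t 54.9 [0.4071 0.0599 0.3427] [ 179.9989    0.0021 -174.9997] F [-0.5754 -0.4383 -0.2866] 0.08730280362839292 0.0
```

```bash
python3 - <<'E'
from h import *
a=np.linspace(0,6.28,60)
for c in ('top','scene'):
    p=cam(c); pts=np.vstack([np.c_[.508+r*np.cos(a),.278+r*np.sin(a),0*a+z] for r,z in((.0335,.17),(.0215,.014))])
    u=proj(p,pts); lo,hi=u.min(0),u.max(0); print(c,'expected box',np.r_[(lo+hi)/2,hi-lo].round(1))
    f=p['frame'].astype(int); x0,y0,x1,y1=[int(v) for v in (*(lo-20),*(hi+20))]
    s=f[y0:y1,x0:x1]; m=((s.max(2)-s.min(2))<22)&(s.max(2)>70); n,l,st,_=cv2.connectedComponentsWithStats(m.astype(np.uint8))
    k=1+st[1:,4].argmax(); print('grey blob box',x0+st[k,0]+st[k,2]/2,y0+st[k,1]+st[k,3]/2,st[k,2:])
E
```

```text
top expected box [209.3 220.4  30.5  26.8]
grey blob box 211.5 222.0 [ 31  28 671]
scene expected box [262.1 188.5  24.6  54.1]
grey blob box 253.0 179.0 [  48   76 1510]
```

```bash
python3 -c "
from plant import workorder
print(workorder.hand_in())"
```

```text
the job is handed in; nothing more can be done
None
```

The job is handed in at about 55 s, result not reported: three white cups nested in the base cup on the bat, terracotta cup behind the guard, guard unhooked and lowered gently, robot clear – but I viewed 16 pictures against your limit of 14, and checked the final state by numbers only (the masking tape read about 20 mm off its first scene reading, the clay stamp had only one to compare).

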